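# Lever open the supply unit and reset it

### The arm

A 7-joint arm with a two-finger parallel gripper is mounted at the origin on a cart in front of the work surface, level with it; the furniture and walls round the work are solid. World frame = base frame: x ahead of the robot, y to its left, z up, the work surface at z = 0. Lengths are in m, angles in rad, forces in N, time in s.
With the tool pointing down it reaches from about 0.425 to 1.025 m from the base axis. Payload 3.6 kg.
Tool frame: the origin (TCP) lies between the finger pads; the fingertips stand 25 mm ahead of it and the grasp point (between the pads) lies 6 mm ahead of it (arm.tip_reach is the distance from the TCP to the fingertips, in m); z points along the fingers, y is the line along which they close (so a half turn about z gives the same grasp; the last joint's range is limited). The gripper opens to 85 mm and grips with 20 to 120 N. Pads are 22 mm wide; open, the fingers measure 114 mm over their backs; the gripper's body (76 mm by 85 mm) begins 54 mm behind the grasp point. The pads swing forward as they close: fully open they stand 13 mm farther back than shut.
Start: joints at [1.097, 0.591, 0.048, 1.609, -0.033, 0.943, -0.034], TCP at [0.269, -0.673, 0.256] pointing down, gripper open.
Joint ranges: [-2.69, 2.69], [-0.47, 2.24], [-1.27, 1.36], [0.19, 2.51], [-1.53, 4.68], [0.08, 2.07], [-3.09, 3.09]. Speed limits (rad/s): [2.57, 2.57, 3.14, 3.14, 3.14, 3.14, 3.14].

### API

Orientations are given as a rotation vector (axis times angle).
In Python, from plant import arm gives the robot as it stands.
- The arm moves only by the tool drive_tool, never from a script. Its argument "rows" is a list of rows, each a list of 5 numbers: the gripper's target within -1 to 1 (fully open at 1, half-way at 0, shut at -1), then the shift along the tool's x, y, z in units of 25 mm (1.0 is 25 mm), then the turn about the tool's z in rad. In form: [[hand, x, y, z, spin], ...]. A call has 1 to 8 rows; each row is the pose to reach, as a shift and turn from the pose commanded when the call began, along the tool's axes at that moment; what a row does not reach only later rows make up. A row lasts 1/12 s, in which the tool goes at most 41.7 mm and 7.16 degrees, less where a joint would pass 70% of its speed; a pose out of reach is approached as far as the arm can. A call with a gripper value outside its range is refused whole. The fingers move at their own pace and stop on an object; "squeeze" is the grip in N (left out, the last holds). Time passes only in rows, so rows that repeat a pose let the fingers close. It gives the time, the measured TCP pose, the force, the opening and the grip force at its end, in the units of the state.
- arm.state(): the state, without advancing time (a new reading comes with each control period).
- arm.get_image(name): name is "scene" or "top" or "wrist"; returns a dict with "pixels" (400x640x3 uint8, blue, green, red), "vfov" (degrees; the focal length in pixels is half the picture's height over the tangent of half this angle, whatever the lens; pixels are square), "cx", "cy" (the principal point, pixels), "k1" (the pictures are not rectified: a ray, as slopes to the right and down, at radius r is drawn at 1 + k1 r^2 times it, then the intrinsics apply), "eye" and "rotation" of the camera in the world. Camera axes: x right, y down, z forward; pixel columns grow to the right and rows downward; lengths in m; the calibration is good to about 2 mm. A picture is of the moment at which its call begins. There is no depth.
- arm.finish_job(): hands the job in; it is judged then, once.
The state is a dict: "clock": time; "q": joint angles; "qvel": joint speeds; "effort": joint torques, N m; "tool_pos": TCP position; "tcp_rot": TCP orientation; "contact_force": force on the tool from outside, world axes, zero at the start; "ft_torque": the same for the moment, N m; "opening": opening from 0.0 (shut) to 1.0 (fully open); "gripper_force": force on a finger pad.
Only numpy, scipy, OpenCV 4.12 (cv2) and the standard library are available. Lean on these libraries where they do the work, as an engineer would, in place of code of your own. Each camera call takes 0.05 s, during which the arm holds its last target. There are 200 camera calls.

### The job

The supply unit for the printing jig has tripped. Use the ink spatula's blade in the slot on the unit's front to lever its snap-shut cover open, fold the cover right back past upright and lay the spatula down on the table; then reset the unit by pulling the large round knob inside straight out until it stops and pushing it fully home again. Leave the small knob beside it pushed in, and do not disturb the breaker, the spare pad or the ink pot standing nearby.

Things in the scene. Friction and masses are not known exactly. Their poses are not given: they have to be found in the camera images.
- supply_unit: grey metal box fixed on the table, 150 (x) x 210 (y) x 76 mm high without the cover, walls and floor 4 mm. Origin: centre of its underside; z up; its -x face is the front with the pry slot and looks to the robot's left within 0.3 rad; the cover hinges at the top of its +x face. Behind it to the right is the tall pad printer (x over 0.47, y -0.18 to -0.42): swing round it close to the robot.
- pry_slot (a point): centre of the pry slot's mouth in the front face of the box: an opening 46 mm wide (box y) and 6 mm high (z), just beneath the cover; its lower edge is the 4 mm thick front wall (top of it 70 mm above the table) and serves as the fulcrum, its upper edge is the cover's underside. Axes as the box's: +x points into the slot. A rib under the cover, 30 mm behind the front face and 7 mm deep, stops a blade that is pushed in.
- cover (a joint): angle of the flat aluminium cover (150 x 210 x 4 mm, 0.16 kg, flush with the box on all sides), rad: 0 shut, grows as the front edge rises, end stop at 1.9 (leaning back past the vertical). Two ball catches hold it shut: about 10 N upward at the front edge frees them, within the first 0.04 rad (6 mm at the edge). After that a stiff hinge keeps it where it is left (about 2 N at the edge moves it).
- cover_hinge (a point): middle of the cover's hinge axis, 76 mm above the table at the rear (+x) face of the box; the axis runs along the box's y. Its axes turn with the cover: its -x points along the cover to the front edge.
- cover_edge (a point): middle of the cover's front lower edge, 150 mm from the hinge axis; moves and turns with the cover
- spatula_grip (a point): ink spatula, 186 mm long, 0.06 kg: round wooden handle 90 mm long, 20 mm wide and 18 mm thick with a flat steel blade. This point is in the middle of the handle's thickness, 53 mm from its rear end, 9 mm above its underside. x points along the tool to the blade's tip, z is normal to the flat of the blade. It starts lying flat on the table (this point then 8.5 mm above it) with the blade roughly toward the box.
- ink_spatula: the same spatula as a whole; origin half-way along its length, 10.5 mm below its middle axis (about the table's top when it lies flat); axes as spatula_grip
- spatula_tip (a point): middle of the end of the spatula's blade, 133 mm ahead of spatula_grip along the tool; the blade is 20 mm wide and 1.5 mm thick, lies in the plane of the handle's axis and runs 96 mm from the handle to this end
- large_knob (a joint): pull of the large knob, m: 0 fully home, 0.012 fully out at its stop. A ball detent must be overcome each way in the first 5 mm from home (about 6 N); it then stays where it is left.
- large_knob_grip (a point): about the middle (z up) of the large knob's black ribbed round head: 32 mm across, from 10 mm below to 7 mm above this point, on a 20 mm thick neck over a 36 mm square foot on the box floor; it is drawn straight up. This point lies 44.5 mm above the table when home and rises with the knob. It stands midway between the box's front and rear, 48 mm to one side or the other of the centre, visible only when the cover is open.
- small_knob (a joint): pull of the small knob, m: 0 fully home; must stay there
- small_knob_grip (a point): middle of the small knob's head: 16 mm across, otherwise like the large one, which it neighbours 96 mm away
- breaker_near: loose bystander: a white circuit breaker, 83 x 37 x 71 mm, origin at the centre of its underside
- spare_pad: loose bystander: a dome-shaped printing pad on a wooden block, 37 x 37 x 44 mm, origin at the centre of its underside
- ink_pot: loose bystander: a black ink pot, 62 mm across and 86 mm high, origin at the centre of its underside

How it is judged:
By the outcome, as a careful person would: the job done as asked, in the order asked, and still so for the second after the job is handed in, with the robot touching nothing.
It also fails if it takes over 72 s, if anything falls off the work surface, if the arm or the gripper's body presses on something with over 40 N, if the wrist force passes 120 N, or if a joint passes its speed limit or range.

## Working session

There is one attempt and no reset: what is moved stays moved. The work goes in short steps, Python scripts to look and compute and a tool call to move; the robot and the scene stay as the last step left them, time stands still between calls to the robot, and variables do not carry over. Pictures are saved under pics/ and viewed, at most 10 in all, crops included, and the job is handed in when it is done.

Besides the shell and the picture viewer there is one more tool, called after "Emit:" by a JSON object that holds its "api" and its "payload", one argument or row to a line. drive_tool: Moves the arm, as the interface text tells. Its arguments: {"type":"object","properties":{"rows":{"type":"array","items":{"type":"array","items":{"type":"number"}}},"squeeze":{"type":"number"}},"required":["rows"]}

```bash
ls; mkdir -p pics
cat > h.py <<'E'
import numpy as np, cv2
from plant import arm
def grab(n,save=None):
    im=arm.get_image(n); im['n']=n
    if save: cv2.imwrite('pics/'+save,im['pixels'])
    return im
def K(im):
    f=200/np.tan(np.radians(im['vfov'])/2)
    return f
def R(im):
    r=np.array(im['rotation'],float)
    return r if r.shape==(3,3) else cv2.Rodrigues(r)[0]
def ray(im,u,v):
    f=K(im); d=np.array([(u-im['cx'])/f,(v-im['cy'])/f]); s=d.copy()
    for _ in range(30): s=d/(1+im['k1']*(s@s))
    w=R(im)@np.array([s[0],s[1],1]); return np.array(im['eye']),w/np.linalg.norm(w)
def plane(im,u,v,z):
    e,w=ray(im,u,v); return e+w*(z-e[2])/w[2]
def tri(a,b):
    A=[];B=[]
    for im,u,v in (a,b):
        e,w=ray(im,u,v); P=np.eye(3)-np.outer(w,w); A.append(P);B.append(P@e)
    A=np.vstack(A);B=np.hstack(B); x=np.linalg.lstsq(A,B,rcond=None)[0]
    return x,np.linalg.norm(A@x-B)
def proj(im,p):
    c=R(im).T@(np.array(p)-np.array(im['eye'])); s=c[:2]/c[2]; s=s*(1+im['k1']*(s@s)); f=K(im)
    return s*f+np.array([im['cx'],im['cy']])
E
python3 - <<'E'
from h import *
np.set_printoptions(precision=3,suppress=True)
for n in('scene','top','wrist'):
    im=grab(n,n+'0.png'); print(n,{k:im[k] for k in im if k!='pixels'})
print(arm.state())
E
```

```text
pics
scene {'vfov': 43.203908700969514, 'cx': 315.794902396924, 'cy': 200.0581947608815, 'k1': 0.02275297483899763, 'eye': array([-0.164,  0.461,  1.05 ]), 'rotation': array([-1.38 ,  2.263, -0.841]), 'n': 'scene'}
top {'vfov': 44.890091507896656, 'cx': 305.9440168149309, 'cy': 204.8932623029228, 'k1': -0.11959265317954144, 'eye': array([0.356, 0.074, 1.524]), 'rotation': array([-2.158,  2.126, -0.161]), 'n': 'top'}
wrist {'vfov': 71.12517015607432, 'cx': 320.20918557519036, 'cy': 200.02187821375205, 'k1': 0.01694771718321661, 'eye': array([ 0.337, -0.645,  0.373]), 'rotation': array([ 2.392, -1.621, -0.241]), 'n': 'wrist'}
{'clock': 0.15, 'q': array([ 1.097,  0.592,  0.048,  1.61 , -0.033,  0.943, -0.034]), 'qvel': array([ 0.001, -0.004,  0.   , -0.004,  0.001,  0.003,  0.001]), 'effort': array([  0.003, -54.925,   1.55 , -19.846,   0.01 ,   0.006,   0.   ]), 'tool_pos': array([ 0.269, -0.673,  0.255]), 'tcp_rot': array([-3.083, -0.593,  0.001]), 'contact_force': array([ 0.28 ,  0.958, -0.246]), 'ft_torque': array([-0.012, -0.003,  0.036]), 'gripper_force': 0.0, 'opening': 1.0011297064318379}
```

View pictures.

View pics/scene0.png

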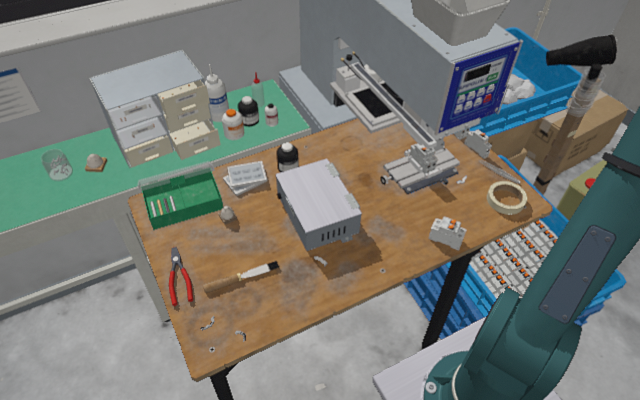

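View pics/top0.png

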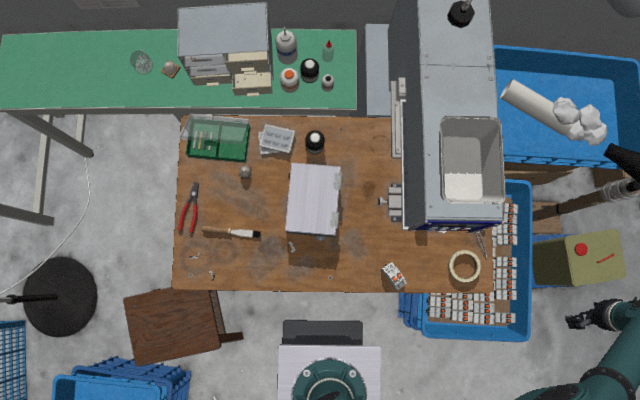

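The scene view shows the shut grey box (280–360, 160–245), the spatula (205–280, 260–290, blade toward the box), the pot behind, the spare pad at (226,213) and the breaker at (449,233). In the top view the cover spans about (290–340, 165–235), the spatula (204–260, 232), the pot (315,140), the pad (245,172) and the breaker (394,276).

Run:
```python
from h import *
np.set_printoptions(precision=3,suppress=True)
a={'pixels':cv2.imread('pics/top0.png')}
t=grab('top');s=grab('scene')
for nm,u,v in (('butt',204,232),('tip',260,234),('mid',236,232),('pad',245,172),('pot',315,140),('brk',394,276)): print(nm,plane(t,u,v,.01))
for c in((293,165),(341,167),(338,235),(287,234)): print('lid',plane(t,*c,.08))
for c in((279,165),(345,160),(360,207),(304,219)): print('slid',plane(s,*c,.08))
print(plane(s,205,290,.01),plane(s,280,265,.01), arm.tip_reach)
x,y,w,h=190,150,160,100
A=cv2.resize(t['pixels'][y:y+h,x:x+w],None,fx=4,fy=4,interpolation=cv2.INTER_CUBIC)
x,y,w,h=190,150,180,150
B=cv2.resize(s['pixels'][y:y+h,x:x+w],None,fx=4,fy=4,interpolation=cv2.INTER_CUBIC)
cv2.imwrite('pics/tc.png',A);cv2.imwrite('pics/sc.png',B)
```

```text
butt [0.496 0.398 0.01 ]
tip [0.493 0.221 0.01 ]
mid [0.498 0.296 0.01 ]
pad [0.691 0.275 0.01 ]
pot [0.8   0.052 0.01 ]
brk [ 0.367 -0.2    0.01 ]
lid [0.7   0.119 0.08 ]
lid [ 0.695 -0.028  0.08 ]
lid [ 0.487 -0.02   0.08 ]
lid [0.488 0.133 0.08 ]
slid [0.731 0.107 0.08 ]
slid [ 0.666 -0.061  0.08 ]
slid [ 0.504 -0.012  0.08 ]
slid [0.534 0.129 0.08 ]
[0.5   0.407 0.01 ] [0.482 0.222 0.01 ] 0.025
```

View pics/sc.png

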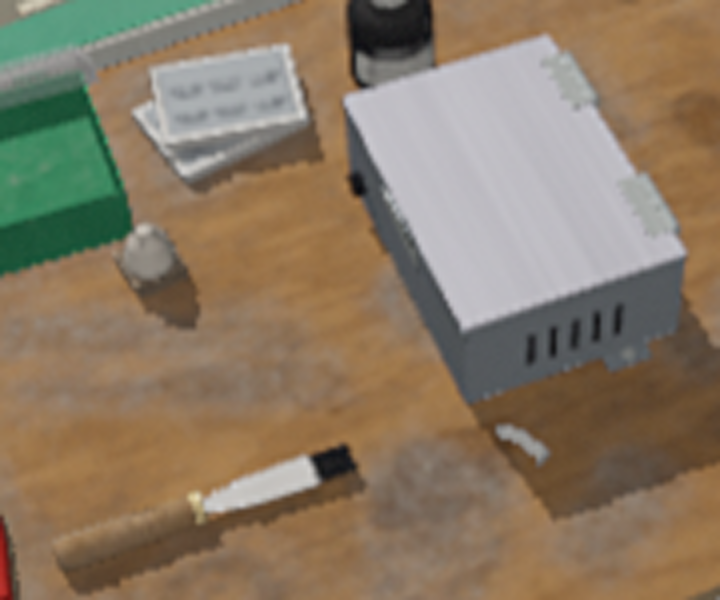

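The picture confirms that the spatula's handle butt is at lower left and the tip points at the box, whose slot is in the face turned left. The top and scene views agree on the spatula to about 1 cm, so I'll swing round close to the robot.

Emit:
{"api": "drive_tool", "payload": {
  "rows": [
    [1, 0.5, -1.6, 0, -0.1],
    [1, 0.9, -3.2, 0, -0.2],
    [1, 1.3, -4.8, 0, -0.3],
    [1, 1.8, -6.4, 0, -0.4],
    [1, 2.2, -7.5, 0, -0.5],
    [1, 2.6, -8.5, 0, -0.6],
    [1, 2.6, -8.5, 0, -0.6],
    [1, 2.6, -8.5, 0, -0.6]
  ]
}}

```text
clock: 0.92
tool_pos: [0.2503, -0.4504, 0.2565]
tcp_rot: [-2.771, -1.48, -0.0]
contact_force: [0.6, -0.2, 0.1]
opening: 1.001
gripper_force: 0.0
```

Emit:
{"api": "drive_tool", "payload": {
  "rows": [
    [1, 1.5, -0.1, 0, 0],
    [1, 3, -0.2, 0, 0],
    [1, 4.5, -0.3, 0, 0],
    [1, 6, -0.5, 0, 0],
    [1, 7.7, -0.6, 0, -0.1],
    [1, 9.2, -0.9, 0, -0.2],
    [1, 10.7, -1.2, 0, -0.3],
    [1, 12.2, -1.5, 0, -0.4]
  ]
}}

```text
clock: 1.58
tool_pos: [0.3911, -0.1772, 0.2568]
tcp_rot: [2.419, 2.001, 0.002]
contact_force: [0.9, 0.7, 0.5]
opening: 1.002
gripper_force: 0.0
```

```bash
cat >> h.py <<'E'
np.set_printoptions(precision=3,suppress=True)
def to(p,ang=None):
    "units of move from measured pose to world p, tool-x heading ang (deg)"
    s=arm.state(); Rt=cv2.Rodrigues(np.array(s['tcp_rot'],float))[0]
    d=Rt.T@(np.array(p)-s['tool_pos'])/.025; h=np.degrees(np.arctan2(Rt[1,0],Rt[0,0]))
    print('pos',s['tool_pos'],'hd',round(h,2),'move',d, 'spin',None if ang is None else round(-np.radians(ang-h),3),'F',s['contact_force'],'op',s['opening'],s['clock'])
E
python3 - <<'E'
from h import *
to([.43,-.05,.25],90); to([.5,.33,.25],90); print(arm.state()['q'])
E
```

```text
pos [ 0.391 -0.177  0.257] hd 79.2 move [5.291 0.575 0.27 ] spin -0.189 F [0.935 0.733 0.539] op 1.0021297077991687 1.5833
pos [ 0.391 -0.177  0.257] hd 79.2 move [20.746  0.476  0.263] spin -0.189 F [0.935 0.733 0.539] op 1.0021297077991687 1.5833
[ 0.612  0.235 -0.344  2.235  0.125  0.686 -0.008]
```

Emit:
{"api": "drive_tool", "payload": {
  "rows": [
    [1, 1.5, 0.15, 0, 0],
    [1, 3.1, 0.3, 0, -0.05],
    [1, 4.7, 0.45, 0, -0.1],
    [1, 6.3, 0.6, 0, -0.19],
    [1, 7.9, 0.6, 0, -0.19],
    [1, 9.5, 0.6, 0, -0.19],
    [1, 11, 0.55, 0, -0.19],
    [1, 12.6, 0.5, 0, -0.19]
  ]
}}

```text
clock: 2.25
tool_pos: [0.4631, 0.1305, 0.2565]
tcp_rot: [2.225, 2.216, 0.002]
contact_force: [1.1, 0.1, -0.5]
opening: 1.002
gripper_force: 0.0
```

Emit:
{"api": "drive_tool", "payload": {
  "rows": [
    [1, 1.5, 1, 0, 0],
    [1, 3, 1.5, 0, 0],
    [1, 4.5, 1.5, 0, 0],
    [1, 6, 1.5, 0, 0],
    [1, 7, 1.5, 0, 0],
    [1, 7, 1.5, 0, 0]
  ]
}}

```text
clock: 2.75
tool_pos: [0.4995, 0.3124, 0.257]
tcp_rot: [-2.213, -2.224, -0.011]
contact_force: [-0.4, -0.1, 0.7]
opening: 1.001
gripper_force: 0.0
```

Run:
```python
from h import *
w=grab('wrist','w1.png'); print(w['eye'],R(w)); to([.5,.349,.25],90); print(arm.state()['q'])
for p in ([.496,.4,.01],[.49,.22,.01]): print(proj(w,p))
```

```text
[0.499 0.386 0.375] [[ 1.     0.004  0.003]
 [ 0.005 -0.959 -0.282]
 [ 0.002  0.282 -0.959]]
pos [0.5   0.308 0.256] hd 90.15 move [1.62  0.014 0.265] spin 0.003 F [ 0.689 -0.991  0.004] op 0.9979630533691263 2.8
[-0.268  0.456 -0.492  1.912  0.28   0.839 -0.903]
[317.045 105.477]
[312.612 239.385]
```

View pics/w1.png

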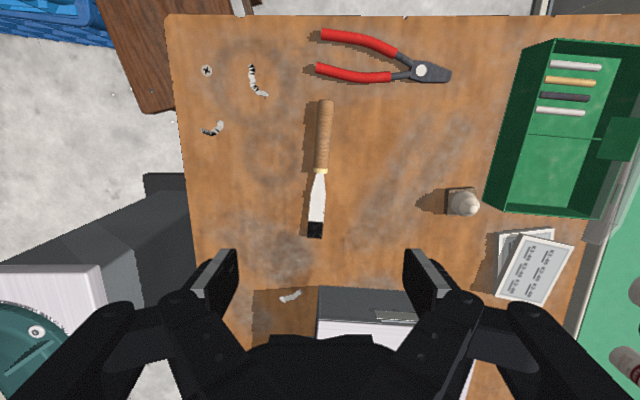

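The wrist view shows the spatula's butt at (326,101), its handle end at (320,172) and the blade tip at (314,237), with the front edge of the box at about row 290.

Run:
```python
from h import *
w=grab('wrist'); 
hsv=cv2.cvtColor(w['pixels'],cv2.COLOR_BGR2HSV)
P=[plane(w,u,v,.0095) for u,v in((326,101),(320,172),(314.5,237))]
for p in P: print(p)
a,b,c=P; print(np.linalg.norm(c-a),np.linalg.norm(b-a))
d=(c-a)/np.linalg.norm(c-a); g=a+.053*d; print('grip',g,'heading',np.degrees(np.arctan2(d[1],d[0])))
to([g[0],g[1],.027],np.degrees(np.arctan2(-d[1],-d[0])))
# height check with top/scene
s=grab('scene'); 
print(tri((w,314.5,237),(s,279.5,264.5)),tri((w,326,101),(s,206,288.5)),tri((w,319.5,172),(s,240,275)))
```

```text
[0.507 0.4   0.01 ]
[0.5   0.312 0.01 ]
[0.492 0.219 0.01 ]
0.18228195954990628 0.0886347316324315
grip [0.503 0.347 0.01 ] heading -94.657938095798
pos [0.5   0.305 0.256] hd 89.97 move [1.67  0.116 9.165] spin 0.081 F [ 0.706 -0.641 -0.952] op 1.0007442407432923 2.85
(array([0.492, 0.217, 0.001]), np.float64(0.003745537319144418)) (array([0.508, 0.402, 0.001]), np.float64(0.0019017371278076318)) (array([0.499, 0.316, 0.013]), np.float64(0.004744802473023428))
```

Emit:
{"api": "drive_tool", "payload": {
  "rows": [
    [0.5, 0.8, 0.05, 0.5, 0.08],
    [0, 1.67, 0.12, 1.5, 0.08],
    [0, 1.67, 0.12, 3, 0.08],
    [0, 1.67, 0.12, 4.5, 0.08],
    [0, 1.67, 0.12, 6, 0.08],
    [0, 1.67, 0.12, 7, 0.08],
    [0, 1.67, 0.12, 7.5, 0.08],
    [0, 1.67, 0.12, 7.5, 0.08]
  ]
}}

```text
clock: 3.57
tool_pos: [0.5015, 0.3426, 0.0659]
tcp_rot: [2.312, 2.126, -0.01]
contact_force: [-0.2, 0.2, 0.0]
opening: 0.496
gripper_force: 0.0
```

Run:
```python
from h import *
w=grab('wrist','w2.png'); to([.503,.347,.0265],85.34)
for p in ([.507,.4,.0095],[.503,.347,.018],[.492,.219,.0095]): print(proj(w,p))
```

```text
pos [0.502 0.344 0.068] hd 85.23 move [0.124 0.017 1.658] spin -0.002 F [ 0.476 -0.075  0.377] op 0.49906184079093663 3.6167
[320.938 143.178]
[321.583 229.131]
[321.074 374.118]
```

View pics/w2.png

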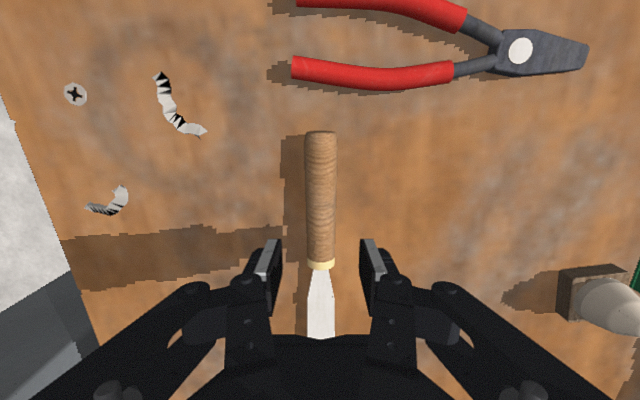

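The butt is at (320,131) and the ferrule at (320,263), well centred between the fingers. The butt sits slightly farther in +y than predicted.

Run:
```python
from h import *
im=cv2.imread('pics/w2.png')
w=grab('wrist'); 
for z in(.0085,.0175): print(plane(w,320,131,z),plane(w,320.5,262,z), plane(w,304.5,180,z),plane(w,336.5,180,z))
to([.503,.347,.0265],85.34)
```

```text
[0.508 0.409 0.009] [0.501 0.319 0.009] [0.495 0.379 0.009] [0.516 0.377 0.009]
[0.508 0.409 0.018] [0.501 0.324 0.018] [0.496 0.381 0.018] [0.516 0.379 0.018]
pos [0.503 0.345 0.069] hd 85.26 move [ 0.07  -0.009  1.716] spin -0.001 F [-0.303 -0.4    0.548] op 0.5001858562401024 3.6667
```

Emit:
{"api": "drive_tool", "payload": {
  "rows": [
    [0, 0.4, 0, 0.5, 0],
    [0, 0.4, 0, 1.2, 0],
    [0, 0.4, 0, 1.5, 0],
    [-0.2, 0.4, 0, 1.7, 0],
    [-0.4, 0.4, 0, 1.7, 0],
    [-0.7, 0.4, 0, 1.7, 0],
    [-0.9, 0.4, 0, 1.7, 0],
    [-1, 0.4, 0, 1.7, 0]
  ],
  "squeeze": 60
}}

```text
clock: 4.33
tool_pos: [0.5032, 0.3561, 0.027]
tcp_rot: [2.31, 2.129, 0.002]
contact_force: [0.6, 0.5, -1.0]
opening: 0.204
gripper_force: 58.6
```

Emit:
{"api": "drive_tool", "payload": {
  "rows": [
    [-1, 0, 0, 0, 0],
    [-1, 0, 0, 0, 0],
    [-1, 0, 0, 0, 0]
  ],
  "squeeze": 60
}}

```text
clock: 4.58
tool_pos: [0.503, 0.3559, 0.0267]
tcp_rot: [2.31, 2.129, 0.001]
contact_force: [0.3, 0.3, 1.1]
opening: 0.209
gripper_force: 58.8
```

Emit:
{"api": "drive_tool", "payload": {
  "rows": [
    [-1, 0, 0, -0.5, 0],
    [-1, 0, 0, -1.5, 0],
    [-1, 0, 0, -3, 0],
    [-1, -0.3, 1, -4.5, 0],
    [-1, -0.8, 2, -6, 0],
    [-1, -1.2, 3.2, -6, 0],
    [-1, -1.6, 4.1, -6, 0],
    [-1, -1.6, 4.1, -6, 0]
  ]
}}

```text
clock: 5.25
tool_pos: [0.6092, 0.3021, 0.1786]
tcp_rot: [2.315, 2.114, 0.008]
contact_force: [1.0, -0.6, -0.3]
opening: 0.206
gripper_force: 58.8
```

Emit:
{"api": "drive_tool", "payload": {
  "rows": [
    [-1, 0, 0, 0, 0],
    [-1, 0, 0, 0, 0]
  ]
}}

```text
clock: 5.42
tool_pos: [0.6007, 0.3078, 0.1765]
tcp_rot: [-2.309, -2.129, 0.001]
contact_force: [0.5, 0.3, -0.1]
opening: 0.203
gripper_force: 58.8
```

Run:
```python
from h import *
w=grab('wrist','w3.png'); to([.603,.30,.18],86.2)
for p in ([.488,.133,.08],[.7,.119,.08],[.488,.133,.0]): print(proj(w,p))
```

```text
pos [0.6   0.309 0.176] hd 85.46 move [-0.331  0.148 -0.15 ] spin -0.013 F [-0.467  0.072  0.482] op 0.20606912378921285 5.4667
[220.853 386.287]
[435.97 384.19]
[242.671 327.272]
```

View pics/w3.png

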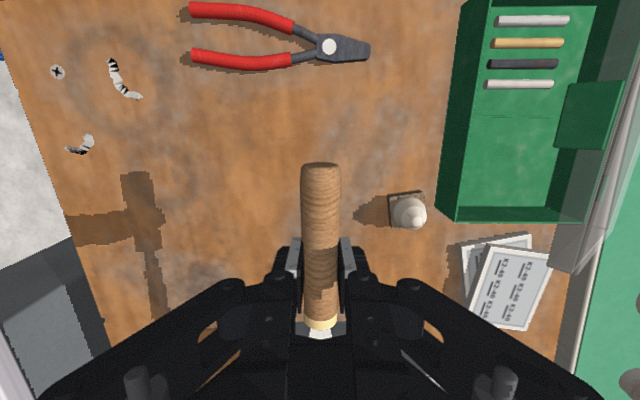

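The wrist camera looks away from the box, showing only the handle held straight (300–340, 163–325). I'll use the top and scene views for the slot and blade.

Run:
```python
from h import *
t=grab('top','t2.png');s=grab('scene','s2.png')
A=cv2.resize(t['pixels'][150:250,215:345],(520,400),interpolation=cv2.INTER_CUBIC)
A=cv2.resize(t['pixels'][155:245,225:345],(480,360),interpolation=cv2.INTER_CUBIC)
B=cv2.resize(s['pixels'][130:245,210:370],(640,460),interpolation=cv2.INTER_CUBIC)
C=np.zeros((600,800,3),np.uint8)
a=cv2.resize(t['pixels'][155:245,230:350],(400,300),interpolation=cv2.INTER_CUBIC)
b=cv2.resize(s['pixels'][130:250,200:400],None,fx=4,fy=4,interpolation=cv2.INTER_CUBIC)
a=cv2.resize(t['pixels'][185:215,230:330],None,fx=4,fy=4,interpolation=cv2.INTER_CUBIC)
C[:480]=b; C[480:600,:400]=a
cv2.imwrite('pics/c1.png',C); print('tippred',proj(t,[.592,.175,.158]),proj(s,[.592,.175,.158]))
```

```text
tippred [272.01  194.993] [275.393 188.327]
```

View pics/c1.png

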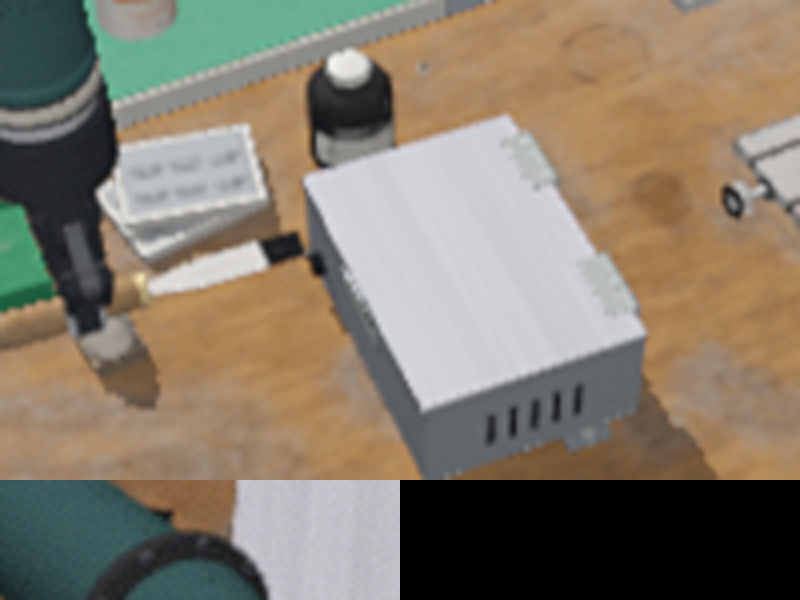

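Scene view: the spatula is level with its tip at about (275,191). The cover's corners are at about (276,175.5), (326,159), (361,214) and (306,232.5). In the top view the arm hides the tip.

Run:
```python
from h import *
t=cv2.imread('pics/top0.png');T=grab('top');S=grab('scene')
def ends(im,c,zz,name):
    # fit lid edge lines by bright-lid mask
    g=cv2.cvtColor(im,cv2.COLOR_BGR2HSV); m=((g[...,1]<35)&(g[...,2]>165)).astype(np.uint8)
    n,l,st,_=cv2.connectedComponentsWithStats(m); k=l[c[1],c[0]]
    mm=cv2.morphologyEx((l==k).astype(np.uint8),cv2.MORPH_CLOSE,np.ones((5,5)))
    cn=max(cv2.findContours(mm,0,2)[0],key=cv2.contourArea); r=cv2.minAreaRect(cn)
    q=cv2.approxPolyDP(cn,6,True)[:,0]; print(name,st[k],q.tolist())
    W=[plane(T if name=='top' else S,*p,zz) for p in q.astype(float)]
    for w in W: print('  ',w)
ends(t,(315,200),.08,'top'); ends(cv2.imread('pics/s2.png'),(315,190),.08,'scene')
print('manual scene',[plane(S,*p,.08) for p in((276.25,175.5),(326.25,158.75),(360.75,213.75),(306.25,232.5))])
# scene biases: flat spatula tip/butt known
print(proj(S,[.492,.223,.0085]),'obs 279.5 264.5',proj(S,[.508,.409,.0085]),'obs 206 288.5')
print(tri((T,293,165),(S,276.25,175.5)),tri((T,287,234),(S,306.25,232.5)),tri((T,338,235),(S,360.75,213.75)))
to([.603,.3,.18],86.2)
```

```text
top [ 285  163   55   71 3152] [[292, 163], [285, 228], [334, 233], [339, 167]]
   [0.706 0.122 0.08 ]
   [0.506 0.139 0.08 ]
   [ 0.493 -0.008  0.08 ]
   [ 0.695 -0.022  0.08 ]
scene [ 276  159   86   73 3714] [[327, 159], [276, 174], [305, 231], [361, 213]]
   [ 0.692 -0.019  0.08 ]
   [0.704 0.128 0.08 ]
   [0.5   0.144 0.08 ]
   [ 0.486 -0.005  0.08 ]
manual scene [array([0.699, 0.129, 0.08 ]), array([ 0.694, -0.018,  0.08 ]), array([ 0.485, -0.003,  0.08 ]), array([0.494, 0.143, 0.08 ])]
[277.854 262.643] obs 279.5 264.5 [203.169 287.901] obs 206 288.5
(array([0.704, 0.123, 0.071]), np.float64(0.0059233685015329576)) (array([0.491, 0.138, 0.08 ]), np.float64(0.00847859786776185)) (array([ 0.492, -0.016,  0.063]), np.float64(0.008625370474010319))
pos [0.6   0.309 0.176] hd 85.49 move [-0.34   0.133 -0.154] spin -0.012 F [-0.398 -0.005 -1.095] op 0.2067618521244481 5.6667
```

Emit:
{"api": "drive_tool", "payload": {
  "rows": [
    [-1, -0.5, 0.1, 0.5, 0],
    [-1, -1.2, 0.3, 1, 0],
    [-1, -2, 0.5, 1.5, 0],
    [-1, -2.33, 0.5, 2, 0],
    [-1, -2.33, 0.5, 2.4, 0],
    [-1, -2.33, 0.5, 2.6, 0],
    [-1, -2.33, 0.5, 2.7, 0],
    [-1, -2.33, 0.5, 2.7, 0]
  ],
  "squeeze": 120
}}

```text
clock: 6.33
tool_pos: [0.6088, 0.2507, 0.1086]
tcp_rot: [-2.306, -2.132, -0.001]
contact_force: [0.2, -0.7, 0.1]
opening: 0.176
gripper_force: 117.7
```

Emit:
{"api": "drive_tool", "payload": {
  "rows": [
    [-1, 0, 0, 0, 0],
    [-1, 0, 0, 0.05, 0],
    [-1, 0, 0, 0.1, 0],
    [-1, 0, 0, 0.1, 0],
    [-1, 0, 0, 0.1, 0]
  ]
}}

```text
clock: 6.75
tool_pos: [0.6095, 0.2488, 0.1065]
tcp_rot: [2.309, 2.13, 0.0]
contact_force: [-0.2, 0.3, -0.5]
opening: 0.179
gripper_force: 117.7
```

Emit:
{"api": "drive_tool", "payload": {
  "rows": [
    [-1, 0, 0, 0.05, 0],
    [-1, 0, 0, 0.08, 0],
    [-1, 0, 0, 0.08, 0],
    [-1, 0, 0, 0.08, 0]
  ]
}}

```text
clock: 7.08
tool_pos: [0.6094, 0.2485, 0.1042]
tcp_rot: [-2.31, -2.13, 0.0]
contact_force: [-0.4, -0.1, -0.9]
opening: 0.179
gripper_force: 117.7
```

Run:
```python
from h import *
s=arm.state(); print(s['contact_force'],s['ft_torque']); to([.608,.25,.099],85.9); S=grab('scene','s3.png'); print(proj(S,[.598,.1175,.0825]))
```

```text
[-0.36  -0.107 -0.904] [ 0.03  -0.048  0.043]
pos [0.609 0.249 0.104] hd 85.36 move [ 0.054 -0.06   0.207] spin -0.009 F [-0.36  -0.107 -0.904] op 0.17871747025652013 7.0833
[296.884 199.022]
```

Emit:
{"api": "drive_tool", "payload": {
  "rows": [
    [-1, 0, 0, 0.03, 0],
    [-1, 0, 0, 0.06, 0],
    [-1, 0, 0, 0.06, 0],
    [-1, 0, 0, 0.06, 0]
  ]
}}

```text
clock: 7.47
tool_pos: [0.6094, 0.2486, 0.1027]
tcp_rot: [-2.31, -2.13, 0.0]
contact_force: [-0.7, -0.9, -0.3]
opening: 0.188
gripper_force: 117.7
```

Emit:
{"api": "drive_tool", "payload": {
  "rows": [
    [-1, 0, 0, 0.03, 0],
    [-1, 0, 0, 0.06, 0],
    [-1, 0, 0, 0.06, 0],
    [-1, 0, 0, 0.06, 0]
  ]
}}

```text
clock: 7.8
tool_pos: [0.6094, 0.2486, 0.1012]
tcp_rot: [-2.31, -2.13, 0.0]
contact_force: [-0.2, -0.7, -0.5]
opening: 0.181
gripper_force: 117.7
```

Run:
```python
from h import *
s=arm.state(); print(s['contact_force'],s['ft_torque']); to([.608,.25,.099],85.9)
```

```text
[-0.234 -0.694 -0.496] [ 0.04   0.043 -0.007]
pos [0.609 0.249 0.101] hd 85.36 move [ 0.052 -0.059  0.089] spin -0.009 F [-0.234 -0.694 -0.496] op 0.18085248302961573 7.8
```

Emit:
{"api": "drive_tool", "payload": {
  "rows": [
    [-1, 0, 0, 0.03, 0],
    [-1, 0, 0, 0.05, 0],
    [-1, 0, 0, 0.05, 0],
    [-1, 0, 0, 0.05, 0]
  ]
}}

```text
clock: 8.13
tool_pos: [0.6094, 0.2486, 0.1]
tcp_rot: [-2.31, -2.13, 0.0]
contact_force: [0.2, -1.0, -0.8]
opening: 0.186
gripper_force: 117.7
```

Emit:
{"api": "drive_tool", "payload": {
  "rows": [
    [-1, 0, 0, 0.03, 0],
    [-1, 0, 0, 0.05, 0],
    [-1, 0, 0, 0.05, 0],
    [-1, 0, 0, 0.05, 0]
  ]
}}

```text
clock: 8.47
tool_pos: [0.6095, 0.2487, 0.0989]
tcp_rot: [2.309, 2.13, 0.0]
contact_force: [0.2, 0.7, -0.3]
opening: 0.18
gripper_force: 117.8
```

Run:
```python
from h import *
s=arm.state(); print(s['contact_force'],s['ft_torque']); to([.608,.25,.099],85.9)
```

```text
[ 0.221  0.718 -0.263] [-0.069 -0.03   0.006]
pos [0.609 0.249 0.099] hd 85.37 move [ 0.047 -0.063 -0.004] spin -0.009 F [ 0.221  0.718 -0.263] op 0.1802711227190165 8.4667
```

Emit:
{"api": "drive_tool", "payload": {
  "rows": [
    [-1, 0, 0, 0.05, 0],
    [-1, 0, 0, 0.05, 0],
    [-1, 0, 0, 0.05, 0]
  ]
}}

```text
clock: 8.72
tool_pos: [0.6095, 0.2486, 0.0977]
tcp_rot: [2.309, 2.13, 0.0]
contact_force: [0.0, 0.4, 1.7]
opening: 0.18
gripper_force: 118.0
```

Run:
```python
from h import *
s=arm.state(); print(s['contact_force'],s['ft_torque'],s['tool_pos'])
```

```text
[0.01  0.386 1.696] [-0.181  0.067 -0.005] [0.61  0.249 0.098]
```

Emit:
{"api": "drive_tool", "payload": {
  "rows": [
    [-1, 0, 0, 0.05, 0],
    [-1, 0, 0, 0.05, 0],
    [-1, 0, 0, 0.05, 0]
  ]
}}

```text
clock: 8.97
tool_pos: [0.6096, 0.2487, 0.0965]
tcp_rot: [2.309, 2.13, 0.0]
contact_force: [0.1, -0.4, 3.2]
opening: 0.182
gripper_force: 118.2
```

Run:
```python
from h import *
s=arm.state(); print(s['contact_force'],s['ft_torque'],s['tool_pos'])
```

```text
[ 0.062 -0.369  3.168] [-0.288  0.098  0.003] [0.61  0.249 0.096]
```

Emit:
{"api": "drive_tool", "payload": {
  "rows": [
    [-1, 0, 0, -0.2, 0],
    [-1, 0.5, 0, -0.2, 0],
    [-1, 1, 0, -0.2, 0],
    [-1, 1.4, 0, -0.1, 0],
    [-1, 1.4, 0, 0.1, 0],
    [-1, 1.4, 0, 0.22, 0],
    [-1, 1.4, 0, 0.22, 0],
    [-1, 1.4, 0, 0.22, 0]
  ]
}}

```text
clock: 9.63
tool_pos: [0.6118, 0.2825, 0.0899]
tcp_rot: [2.31, 2.129, -0.003]
contact_force: [1.1, -0.1, -1.2]
opening: 0.182
gripper_force: 117.7
```

Emit:
{"api": "drive_tool", "payload": {
  "rows": [
    [-1, -0.2, 0, 0, 0],
    [-1, -0.5, 0, 0, 0],
    [-1, -0.7, 0, 0, 0],
    [-1, -0.9, 0, 0, 0],
    [-1, -1, 0, 0, 0],
    [-1, -1, 0, 0, 0],
    [-1, -1, 0, 0, 0]
  ]
}}

```text
clock: 10.22
tool_pos: [0.6104, 0.2583, 0.0909]
tcp_rot: [-2.31, -2.129, -0.001]
contact_force: [0.6, 0.3, -0.6]
opening: 0.183
gripper_force: 117.7
```

Run:
```python
from h import *
s=arm.state(); print(s['ft_torque']); to([.608,.24,.091],85.9)
```

```text
[ 0.042  0.002 -0.016]
pos [0.61  0.258 0.091] hd 85.33 move [-0.739 -0.034 -0.003] spin -0.01 F [ 0.638  0.258 -0.599] op 0.1828867750778415 10.2167
```

Emit:
{"api": "drive_tool", "payload": {
  "rows": [
    [-1, -0.2, 0, 0, 0],
    [-1, -0.4, 0, 0, 0],
    [-1, -0.5, 0, 0, 0],
    [-1, -0.5, 0, 0, 0]
  ]
}}

```text
clock: 10.55
tool_pos: [0.6092, 0.2447, 0.0906]
tcp_rot: [2.31, 2.128, -0.002]
contact_force: [0.6, 0.8, 0.6]
opening: 0.18
gripper_force: 117.7
```

Emit:
{"api": "drive_tool", "payload": {
  "rows": [
    [-1, -0.1, 0, 0, 0],
    [-1, -0.2, 0, 0, 0],
    [-1, -0.25, 0, 0, 0],
    [-1, -0.25, 0, 0, 0]
  ]
}}

```text
clock: 10.88
tool_pos: [0.6087, 0.2393, 0.0907]
tcp_rot: [2.31, 2.129, -0.001]
contact_force: [-0.2, -0.1, -0.8]
opening: 0.182
gripper_force: 117.7
```

Emit:
{"api": "drive_tool", "payload": {
  "rows": [
    [-1, -0.1, 0, 0, 0],
    [-1, -0.15, 0, 0, 0],
    [-1, -0.15, 0, 0, 0]
  ]
}}

```text
clock: 11.13
tool_pos: [0.6086, 0.2383, 0.0913]
tcp_rot: [-2.307, -2.13, -0.005]
contact_force: [0.1, 4.2, -1.1]
opening: 0.179
gripper_force: 117.7
```

Run:
```python
from h import *
s=arm.state(); print(s['ft_torque']); to([.608,.24,.091],85.9)
S=grab('scene','s4.png'); a=S['pixels'][130:250,200:400]
cv2.imwrite('pics/c2.png',cv2.resize(a,None,fx=4,fy=4,interpolation=cv2.INTER_CUBIC))
```

```text
[ 0.832 -0.02  -0.027]
pos [0.609 0.238 0.091] hd 85.41 move [ 0.066 -0.029  0.011] spin -0.009 F [ 0.123  4.166 -1.072] op 0.17910707320669372 11.1333
```

View pics/c2.png

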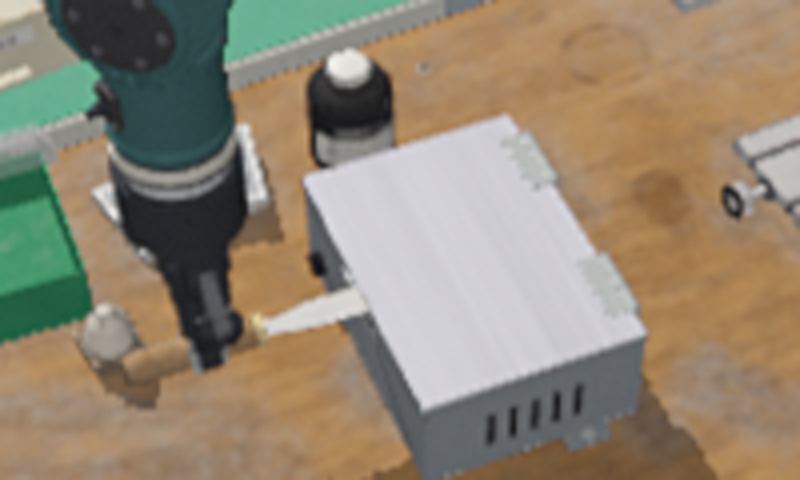

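The blade is in the slot, with its tip against the rib (4 N stop at the expected depth). Now I'll lever it by pushing the handle down on a lighter grip.

Emit:
{"api": "drive_tool", "payload": {
  "rows": [
    [-1, 0.05, 0, 0, 0],
    [-1, 0.05, 0, 0.1, 0],
    [-1, 0.05, 0, 0.2, 0],
    [-1, 0.04, 0, 0.3, 0],
    [-1, 0.03, 0, 0.4, 0],
    [-1, 0.02, 0, 0.5, 0],
    [-1, 0.0, 0, 0.6, 0],
    [-1, 0, 0, 0.6, 0]
  ],
  "squeeze": 50
}}

```text
clock: 11.85
tool_pos: [0.6082, 0.2352, 0.075]
tcp_rot: [2.31, 2.129, -0.003]
contact_force: [0.0, 0.3, -0.5]
opening: 0.181
gripper_force: 59.7
```

Run:
```python
from h import *
s=arm.state(); print(s['ft_torque']); to([.608,.24,.091],85.9)
```

```text
[-0.159 -0.101 -0.007]
pos [0.608 0.235 0.075] hd 85.33 move [ 0.189 -0.022 -0.641] spin -0.01 F [ 0.016  0.302 -0.541] op 0.1806031694111989 11.85
```

Emit:
{"api": "drive_tool", "payload": {
  "rows": [
    [-1, -0.02, 0, 0.1, 0],
    [-1, -0.04, 0, 0.2, 0],
    [-1, -0.06, 0, 0.3, 0],
    [-1, -0.08, 0, 0.4, 0],
    [-1, -0.1, 0, 0.5, 0],
    [-1, -0.12, 0, 0.6, 0],
    [-1, -0.12, 0, 0.6, 0]
  ]
}}

```text
clock: 12.43
tool_pos: [0.6081, 0.2342, 0.0605]
tcp_rot: [-2.308, -2.13, -0.002]
contact_force: [-0.2, 3.8, 2.6]
opening: 0.185
gripper_force: 50.1
```

Run:
```python
from h import *
s=arm.state(); print(s['ft_torque']); to([.608,.24,.091],85.9)
S=grab('scene','s5.png'); a=S['pixels'][130:250,200:400]; b=cv2.imread('pics/s4.png')[130:250,200:400]
cv2.imwrite('pics/c3.png',cv2.resize(a,None,fx=4,fy=4,interpolation=cv2.INTER_CUBIC))
d=cv2.absdiff(a,b).max(2)[40:115,90:170]; print(d.mean(), (d>25).sum())
```

```text
[ 0.67  -0.098  0.047]
pos [0.608 0.234 0.061] hd 85.4 move [ 0.234 -0.023 -1.219] spin -0.009 F [-0.198  3.784  2.598] op 0.1846265173511217 12.4333
1.9168333333333334 57
```

Emit:
{"api": "drive_tool", "payload": {
  "rows": [
    [-1, 0.02, 0, 0.1, 0],
    [-1, 0.02, 0, 0.2, 0],
    [-1, 0.02, 0, 0.3, 0],
    [-1, 0.02, 0, 0.4, 0],
    [-1, 0.02, 0, 0.42, 0],
    [-1, 0.02, 0, 0.42, 0]
  ]
}}

```text
clock: 12.98
tool_pos: [0.6117, 0.2359, 0.0533]
tcp_rot: [2.309, 2.128, 0.013]
contact_force: [0.9, 3.9, 13.3]
opening: 0.183
gripper_force: 93.5
```

Run:
```python
from h import *
s=arm.state(); print(s['ft_torque']); to([.608,.24,.091],85.9)
S=grab('scene','s6.png'); a=S['pixels'][130:250,200:400]; b=cv2.imread('pics/s4.png')[130:250,200:400]
cv2.imwrite('pics/c3.png',cv2.resize(a,None,fx=4,fy=4,interpolation=cv2.INTER_CUBIC))
d=cv2.absdiff(a,b).max(2)[40:115,90:170]; print(d.mean(), (d>25).sum())
```

```text
[ 0.799 -0.019 -0.03 ]
pos [0.612 0.236 0.053] hd 85.33 move [ 0.157 -0.149 -1.509] spin -0.01 F [ 0.925  3.858 13.305] op 0.18300355890354167 12.9833
1.7993333333333332 50
```

View pics/c3.png

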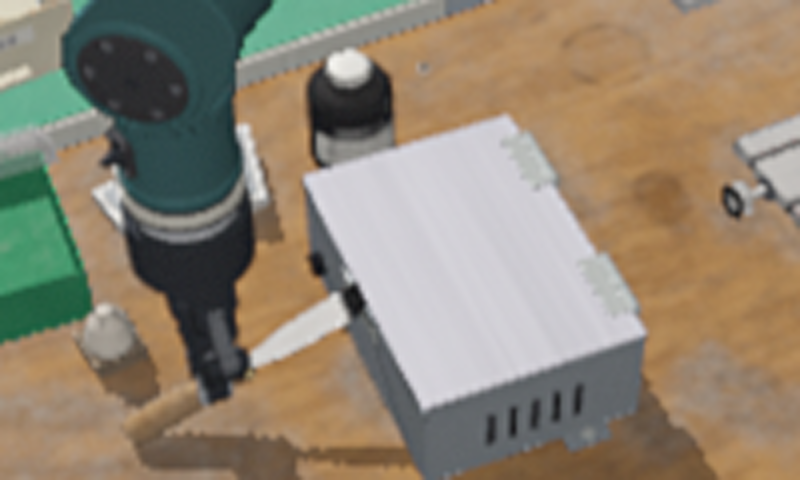

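The blade slid back in the grip while pivoting. The handle is pitched tip-up with the butt near the table, and the black tip is visible at the slot mouth (crop 365,305). I'll measure the pitch before driving it in along its own axis.

Run:
```python
from h import *
S=grab('scene'); W=grab('wrist','w7.png'); T=grab('top','t7.png')
im=S['pixels']; hsv=cv2.cvtColor(im,cv2.COLOR_BGR2HSV)
def onx(u,v,im=S):  # intersect with vertical plane containing spatula axis (through tcp, heading)
    s=arm.state(); h=np.radians(-94.55); n=np.array([-np.sin(h),np.cos(h),0]); p=np.array(s['tool_pos'])
    e,w=ray(im,u,v); return e+w*(n@(p-e))/(n@w)
to([.6,.24,.09],85.3)
for nm,u,v in(('butt',233,237),('tip',291,205),('bladeroot',263,220.5),('tip+',292,206.5)): print(nm,onx(u,v))
print(proj(S,[.6095,.0,.0]), [ (y,proj(S,[.598,y,.074]).round(1)) for y in(.11,.12,.13,.14)])
```

```text
pos [0.612 0.236 0.053] hd 85.32 move [ 0.137 -0.468 -1.468] spin 0.0 F [ 1.029  0.999 15.608] op 0.18010721038487906 13.1833
butt [0.616 0.292 0.008]
tip [0.603 0.132 0.061]
bladeroot [0.61  0.21  0.035]
tip+ [0.603 0.13  0.054]
[334.445 201.04 ] [(0.11, array([299.6, 200.2])), (0.12, array([296.1, 201.5])), (0.13, array([292.5, 202.9])), (0.14, array([289. , 204.3]))]
```

View pics/w7.png

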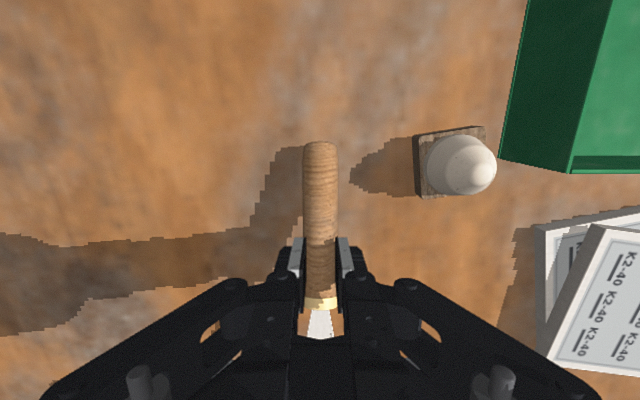

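The wrist view shows the handle still centred, with its butt at (320,143). The scene rays give a pitch of about 0.33 rad, the butt resting on the table and about 18 mm of blade in the slot. I'll grip hard and push it in along its own axis.

Emit:
{"api": "drive_tool", "payload": {
  "rows": [
    [-1, 0, 0, 0, 0],
    [-1, 0, 0, 0, 0],
    [-1, -0.12, 0, -0.06, 0],
    [-1, -0.24, 0, -0.1, 0],
    [-1, -0.36, 0, -0.14, 0],
    [-1, -0.48, 0, -0.18, 0],
    [-1, -0.48, 0, -0.18, 0]
  ],
  "squeeze": 120
}}

```text
clock: 13.77
tool_pos: [0.6089, 0.2217, 0.0563]
tcp_rot: [2.309, 2.128, 0.004]
contact_force: [2.6, -0.3, 10.0]
opening: 0.163
gripper_force: 127.6
```

```bash
cat >> h.py <<'E'
def lid(ref='s4.png'):
    "front-edge displacement of the lid in the scene: NCC of near front corner patch & diff"
    S=grab('scene'); a=S['pixels']; b=cv2.imread('pics/'+ref)
    out=[]
    for (u,v) in((306,231),(276,175),(361,213)):
        p=b[v-7:v+8,u-7:u+8]; r=cv2.matchTemplate(a[v-22:v+23,u-22:u+23],p,cv2.TM_CCOEFF_NORMED)
        _,m,_,l=cv2.minMaxLoc(r); x,y=l
        def sub(f,c,g): return (f-g)/(2*(f-2*c+g)) if 0<f else 0
        dx=sub(r[y,x-1],r[y,x],r[y,x+1]) if 0<x<30 else 0; dy=sub(r[y-1,x],r[y,x],r[y+1,x]) if 0<y<30 else 0
        out.append((round(x-15+dx,2),round(y-15+dy,2),round(m,2)))
    print('lid nearfront, farfront, nearhinge shift',out); return S
E
python3 - <<'E'
from h import *
s=arm.state(); print(s['ft_torque']); to([.608,.24,.091],85.3); lid()
E
```

```text
[-0.172 -0.254 -0.103]
pos [0.609 0.222 0.056] hd 85.32 move [ 0.728 -0.091 -1.387] spin 0.0 F [ 2.614 -0.331  9.955] op 0.16318047613653525 13.7667
lid nearfront, farfront, nearhinge shift [(np.float32(-0.35), np.float32(-1.69), 0.98), (np.float32(-0.11), np.float32(-1.49), 0.93), (np.float32(-0.01), np.float32(-0.1), 1.0)]
```

Emit:
{"api": "drive_tool", "payload": {
  "rows": [
    [-1, -0.06, 0, -0.02, 0],
    [-1, -0.12, 0, -0.04, 0],
    [-1, -0.18, 0, -0.06, 0],
    [-1, -0.24, 0, -0.08, 0],
    [-1, -0.24, 0, -0.08, 0]
  ]
}}

```text
clock: 14.23
tool_pos: [0.6083, 0.2162, 0.0577]
tcp_rot: [2.309, 2.129, 0.005]
contact_force: [0.8, 4.1, 5.7]
opening: 0.157
gripper_force: 122.9
```

Run:
```python
from h import *
s=arm.state(); print(s['ft_torque']); to([.608,.24,.091],85.3); S=lid()
print(proj(S,[.49,.138,.08]),proj(S,[.49,.138,.09]))
```

```text
[ 0.34  -0.394  0.065]
pos [0.608 0.216 0.058] hd 85.35 move [ 0.948 -0.085 -1.331] spin 0.001 F [0.836 4.104 5.693] op 0.15706056943717525 14.2333
lid nearfront, farfront, nearhinge shift [(np.float32(-0.57), np.float32(-2.46), 0.95), (np.float32(-0.13), np.float32(-2.58), 0.8), (np.float32(-0.05), np.float32(-0.17), 0.99)]
[308.912 233.009] [308.881 230.481]
```

The cover's front edge has risen about 2.5 px, roughly 10 mm, so the catches are free. Now I'll swing the cover up along its arc with the tip.

Emit:
{"api": "drive_tool", "payload": {
  "rows": [
    [-1, 0, 0, -0.3, 0],
    [-1, -0.1, 0, -0.7, 0],
    [-1, -0.25, 0, -1.1, 0],
    [-1, -0.45, 0, -1.5, 0],
    [-1, -0.65, 0, -2, 0],
    [-1, -0.9, 0, -2.4, 0],
    [-1, -0.9, 0, -2.4, 0]
  ]
}}

```text
clock: 14.87
tool_pos: [0.6059, 0.1903, 0.1187]
tcp_rot: [2.311, 2.124, 0.0]
contact_force: [-0.3, -0.8, 1.0]
opening: 0.001
gripper_force: 0.0
```

```bash
cat >> h.py <<'E'
def lidang(save=None):
    "cover angle from scene+top: near corner of lid edge; report lid mask contour corners"
    for n in('scene','top'):
        S=grab(n,save and n+save); g=cv2.cvtColor(S['pixels'],cv2.COLOR_BGR2HSV)
        print(n,[(t,proj(S,[.490-.15*0,0,0])*0) for t in []],end='')
        for t in np.arange(0,2,.2):
            # expected edge corners at near side
            X=.15*np.cos(t);Z=.076+.15*np.sin(t)
            P=[np.array([.494+.0,0,0])]
    return
E
python3 - <<'E'
from h import *
s=arm.state(); print(s['ft_torque']); to([.608,.24,.091],85.3)
S=grab('scene','s8.png'); h=np.array([-.0748,-.9972,0]); f=np.array([.5985,.1345,.076]); hin=f+.15*h; bx=-h; by=np.array([.9972,-.0748,0])
print('hinge',hin)
for t in np.arange(0,2,.2):
    e=hin+.15*(np.cos(t)*bx+np.array([0,0,np.sin(t)]))
    print(round(t,1),proj(S,e-.105*by).round(1),proj(S,e+.105*by).round(1))
g=cv2.cvtColor(S['pixels'],cv2.COLOR_BGR2GRAY); b=cv2.cvtColor(cv2.imread('pics/s4.png'),cv2.COLOR_BGR2GRAY)
m=(cv2.absdiff(g,b)>25).astype(np.uint8)
print(cv2.boundingRect(m[100:250,290:400]))
print(S['pixels'][150:240:6,300:345:5].mean(2).astype(int))
E
```

```text
[ 0.017 -0.003  0.034]
pos [0.606 0.19  0.119] hd 85.17 move [ 1.988 -0.087  1.106] spin -0.002 F [-0.259 -0.763  0.962] op 0.0013985985571544418 14.8667
hinge [ 0.587 -0.015  0.076]
0.0 [306.6 233.5] [276.5 175.1]
0.2 [307.6 225.6] [276.9 166.9]
0.4 [311.  216.8] [279.6 158.2]
0.6 [316.8 207.8] [284.3 149.2]
0.8 [324.7 198.7] [291.1 140.5]
1.0 [334.3 190.3] [299.6 132.5]
1.2 [345.4 182.8] [309.5 125.6]
1.4 [357.2 176.7] [320.1 120.2]
1.6 [369.1 172.3] [331.1 116.5]
1.8 [380.6 169.8] [341.8 114.7]
(0, 0, 69, 150)
[[135 134 138 137 137 134 133 128 126]
 [131 131 134 130 135 128 133 134 135]
 [187 200 198 197 197 198 150 139 140]
 [200 200 198 197 198 197 176 170 142]
 [195 200 200 198 196 199 196 185 130]
 [197 196 199 198 194 195 197 198 192]
 [198 195 199 200 199 194 196 198 199]
 [197 197 195 199 197 199 194 196 198]
 [200 198 197 196 198 198 195 194 195]
 [198 200 198 196 199 200 198 192 196]
 [192 200 199 199 195 197 197 199 193]
 [156 199 201 198 198 194 199 197 190]
 [139 139 191 139  86  19 108 106 101]
 [ 93 106 103 107 111 101 101 101  90]
 [ 87  91 100 101 102 103 104  94  88]]
```

The spatula has slipped out of the grip. I'll lift clear and locate it.

Emit:
{"api": "drive_tool", "payload": {
  "rows": [
    [-1, 0, 0, -1.5, 0],
    [-1, 0, 0, -3, 0],
    [-1, 0, 0, -4.5, 0],
    [-1, 1, 0, -6, 0],
    [-0.5, 2, 0, -7.5, 0],
    [0, 3, 0, -8, 0],
    [0, 3, 0, -8, 0],
    [0, 3, 0, -8, 0]
  ]
}}

```text
clock: 15.58
tool_pos: [0.6105, 0.2711, 0.3181]
tcp_rot: [-2.305, -2.134, -0.005]
contact_force: [0.1, 0.5, -1.6]
opening: 0.503
gripper_force: 0.0
```

Run:
```python
from h import *
to([.608,.24,.091],85.3); lid()
W=grab('wrist','w9.png');S=grab('scene','s9.png');T=grab('top','t9.png')
for nm,y,b in(('w',.3,None),):pass
def blobs(im,m,tag,z,amin=15,amax=6000):
    n,l,st,c=cv2.connectedComponentsWithStats(m.astype(np.uint8))
    for i in range(1,n):
        if amin<st[i,4]<amax:
            p=plane(im,*c[i],z)
            if .4<p[0]<.75 and .05<p[1]<.45: print(tag,st[i],c[i].round(1),p)
for im,k in((W,'w'),(S,'s')):
    h=cv2.cvtColor(im['pixels'],cv2.COLOR_BGR2HSV)
    blobs(im,(h[...,1]<40)&(h[...,2]>150),k+' white',.03)
    blobs(im,(h[...,2]<50),k+' black',.03)
# handle: brass ferrule yellowish
h=cv2.cvtColor(W['pixels'],cv2.COLOR_BGR2HSV); w2=cv2.cvtColor(cv2.imread('pics/w2.png'),cv2.COLOR_BGR2HSV)
print('ferrule hsv',w2[264,312:330:4],'wood',w2[180:240:20,320],'table',w2[180:240:20,420])
```

```text
pos [0.611 0.271 0.318] hd 85.6 move [-1.273 -0.021  9.082] spin 0.005 F [ 0.114  0.548 -1.608] op 0.5033262529835781 15.5833
lid nearfront, farfront, nearhinge shift [(np.float32(1.03), np.float32(-8.36), 0.87), (np.float32(0.93), np.float32(-8.14), 0.81), (np.float32(0.04), np.float32(-0.6), 0.98)]
w white [312  33  10  11  89] [316.6  38.3] [0.619 0.436 0.03 ]
w white [167  50  10  21  82] [170.8  60.1] [0.428 0.425 0.03 ]
w white [177  70  12   5  40] [182.2  72. ] [0.44 0.41 0.03]
w white [372 146  13  21 180] [378.6 155.5] [0.696 0.28  0.03 ]
w white [313 226  17  48 616] [319.8 252.3] [0.599 0.133 0.03 ]
w white [226 252  21  11  78] [235.8 257.4] [0.464 0.135 0.03 ]
w white [284 268  22   1  22] [294.5 268. ] [0.556 0.108 0.03 ]
w black [307  46  20   4  21] [316.3  48.1] [0.618 0.425 0.03 ]
w black [399  87   9  15  37] [403.8  94.4] [0.731 0.36  0.03 ]
w black [396 125   8  22  70] [399.2 135.2] [0.725 0.306 0.03 ]
w black [394 147   8   8  24] [396.7 150.2] [0.721 0.286 0.03 ]
w black [315 274  15   8 101] [321.8 278. ] [0.599 0.086 0.03 ]
s white [233 184  21  10  54] [241.4 189.6] [0.738 0.218 0.03 ]
s white [221 206  10  13  84] [225.4 212.3] [0.683 0.285 0.03 ]
s white [173 256   5   5  20] [175.  258.2] [0.604 0.443 0.03 ]
s white [315 257  11   8  31] [320.5 259.9] [0.439 0.133 0.03 ]
s black [321 221   7   5  22] [324. 223.] [0.535 0.073 0.03 ]
ferrule hsv [[ 20  95 169]
 [ 19  95 215]
 [ 23  83 241]
 [ 23  78 248]
 [ 24  70 250]] wood [[ 15 118 171]
 [ 15 105 175]
 [ 13 100 166]] table [[ 14 135 182]
 [ 14 140 168]
 [ 14 134 175]]
```

Run:
```python
from h import *
W=grab('wrist');p=W['pixels'];h=cv2.cvtColor(p,cv2.COLOR_BGR2HSV)
print(W['eye'],K(W))
for v in list(range(120,226,8))+list(range(226,292,4)):
    print(v,' '.join('%d,%d,%d'%tuple(h[v,u]) for u in range(296,350,4)))
f=np.array([.5985,.1345,.076]); hh=np.array([-.0748,-.9972,0]); hin=f+.15*hh
for t in(0,.2): print('edge row',proj(W,hin+.15*(-hh*np.cos(t)+np.array([0,0,np.sin(t)]))))
print('wall',proj(W,[.5985,.1345,.07]))
```

```text
[0.618 0.34  0.432] 279.74280573565636
120 14,138,159 14,127,159 14,104,160 13,91,159 13,106,154 14,96,141 13,90,153 14,94,168 14,105,177 13,106,169 13,87,161 13,102,147 13,92,153 12,88,153
128 15,133,167 13,119,163 14,109,159 14,78,156 12,76,148 12,75,149 14,96,159 14,106,171 14,111,172 14,110,169 12,99,150 15,84,142 13,88,153 13,76,158
136 14,124,167 14,112,164 14,116,158 13,94,152 14,87,144 12,78,154 14,98,169 13,110,171 14,104,165 14,94,154 14,89,146 14,94,141 13,78,144 13,84,151
144 13,108,163 13,103,153 13,99,144 15,105,143 14,104,140 13,99,152 14,100,160 14,99,167 13,96,159 14,89,154 14,86,167 14,72,152 14,77,153 13,91,163
152 13,101,152 14,91,137 11,88,142 14,85,141 14,84,133 12,87,152 13,87,162 14,87,161 15,78,154 12,78,154 14,86,151 14,94,111 14,90,94 12,88,101
160 14,84,140 13,91,138 13,81,135 13,98,136 13,76,144 14,72,160 14,85,165 14,79,159 14,87,147 13,82,156 13,92,94 15,91,90 13,113,102 13,125,110
168 13,80,130 14,88,87 15,86,92 14,105,78 14,110,146 14,116,180 14,104,166 13,92,155 12,89,152 14,98,149 14,106,156 13,104,162 13,111,156 13,127,156
176 14,95,89 14,82,90 14,
[... 2857 characters left out ...]
 98,11,97 90,8,98 120,3,94 36,12,108 25,14,113
278 20,7,111 30,6,124 36,10,124 110,8,98 108,13,100 105,54,19 90,24,21 110,85,18 165,57,18 102,13,98 98,20,102 60,5,95 30,8,122 18,12,110
282 158,11,187 154,10,184 145,8,186 160,8,189 143,5,191 150,7,192 159,9,195 150,8,197 156,6,200 162,6,199 150,8,197 145,8,199 150,8,199 150,8,201
286 154,10,208 159,9,207 141,9,208 150,6,207 154,9,206 155,7,208 162,6,206 150,9,208 160,7,210 154,10,209 150,9,208 155,7,210 155,7,210 150,9,210
290 150,8,211 150,7,209 150,9,210 156,6,207 154,9,209 145,7,208 150,5,207 160,7,207 158,10,209 146,9,210 154,8,213 158,10,214 146,10,212 154,9,210
edge row [319.676 265.006]
edge row [319.584 278.54 ]
wall [319.696 262.875]
```

Run:
```python
from h import *
W=grab('wrist'); p=W['pixels']
g=cv2.cvtColor(p,cv2.COLOR_BGR2HSV)
for v in range(148,178,2): print(v,' '.join('%d,%d'%(g[v,u,1],g[v,u,2]) for u in range(306,332,2)))
F=np.array([.5985,.1345,.0712])
for vb in (160,164,168):
    b=plane(W,317,vb,.014); d=F-b; L=np.linalg.norm(d); d/=L
    e=proj(W,b+.090*d); print(vb,'butt',b,'to wall',L,'pitch',np.arcsin(d[2]),'heading',np.degrees(np.arctan2(d[1],d[0])),'root pred',e,'tip inside',.186-L)
to([.6,.24,.1],85.3)
```

```text
148 93,145 99,149 100,148 101,144 98,148 98,156 99,160 95,164 92,169 91,165 84,164 80,159 85,156
150 89,146 85,150 90,144 87,141 97,144 96,156 98,159 97,165 96,168 91,165 83,162 81,157 84,152
152 87,143 86,142 83,142 81,138 93,142 87,150 84,158 90,164 101,164 87,161 82,155 83,154 82,158
154 98,138 97,139 87,143 86,140 87,143 86,155 85,162 87,167 90,165 86,163 76,158 77,153 79,155
156 99,137 99,137 93,142 84,142 82,143 82,156 83,163 84,164 84,163 81,161 81,155 80,150 86,154
158 94,138 96,141 91,140 84,136 78,144 75,156 82,167 82,165 76,165 80,157 82,152 83,150 84,151
160 91,135 95,137 87,140 82,143 75,146 74,163 83,168 83,169 79,164 77,156 83,148 90,147 92,152
162 95,137 89,143 82,143 78,144 76,148 80,160 85,168 80,165 78,169 81,160 88,151 95,148 95,151
164 86,134 89,121 92,117 101,131 104,152 110,162 100,165 88,165 90,161 93,156 91,149 92,152 90,150
166 81,91 101,83 102,118 106,151 112,176 113,185 109,184 93,157 81,163 94,154 99,152 86,151 87,153
168 75,95 106,84 111,110 111,149 112,168 119,180 114,185 102,168 80,160 87,153 94,157 94,155 88,153
170 78,85 108,85 115,113 120,147 116,16
[... 297 characters left out ...]
 117,168 114,185 113,196 114,177 87,152 86,158 90,159 110,151 98,143
160 butt [0.606 0.276 0.014] to wall 0.15239974794084818 pitch 0.38475138025991834 heading -93.11965347476674 root pred [318.509 220.226] tip inside 0.03360025205915182
164 butt [0.606 0.27  0.014] to wall 0.14683756614670132 pitch 0.40013870209411584 heading -93.03734468960396 root pred [318.565 224.032] tip inside 0.03916243385329868
168 butt [0.605 0.263 0.014] to wall 0.1412656369510632 pitch 0.41688141234174303 heading -92.9465688125322 root pred [318.625 227.848] tip inside 0.0447343630489368
pos [0.611 0.266 0.315] hd 85.25 move [-1.058 -0.324  8.609] spin -0.001 F [-0.031  0.272 -0.606] op 0.5027737569150643 15.8833
```

The spatula is leaning in the slot with its tip still under the cover, which is open about 0.2 rad. I'll regrasp it near the ferrule, with the pads centred on the handle.

Emit:
{"api": "drive_tool", "payload": {
  "rows": [
    [0, -1, -0.1, 1, -0.05],
    [0, -2, -0.2, 2.5, -0.05],
    [0, -2.5, -0.23, 4, -0.05],
    [0, -2.5, -0.23, 5.5, -0.05],
    [0, -2.5, -0.23, 7, -0.05],
    [0, -2.5, -0.23, 8, -0.05],
    [0, -2.5, -0.23, 9, -0.05],
    [0, -2.5, -0.23, 9.3, -0.05]
  ]
}}

```text
clock: 16.55
tool_pos: [0.5976, 0.2039, 0.0798]
tcp_rot: [-2.255, -2.184, 0.012]
contact_force: [-0.6, -0.9, 0.6]
opening: 0.499
gripper_force: 0.0
```

Emit:
{"api": "drive_tool", "payload": {
  "rows": [
    [0, 0, 0, 0, 0],
    [0, 0, 0, 0, 0]
  ]
}}

```text
clock: 16.72
tool_pos: [0.6005, 0.2061, 0.0845]
tcp_rot: [-2.256, -2.186, 0.0]
contact_force: [-0.7, 0.6, -0.2]
opening: 0.499
gripper_force: 0.0
```

Run:
```python
from h import *
to([.6,.204,.048],88)
W=grab('wrist');g=cv2.cvtColor(W['pixels'],cv2.COLOR_BGR2HSV)
for v in range(120,340,10): print(v,' '.join('%d,%d'%(g[v,u,1],g[v,u,2]) for u in range(280,364,6)))
b=np.array([.602,.270,.014]);d=np.array([-.024,-.92,.39])
for s in(0,.03,.06,.09): print(s,proj(W,b+s*d))
```

```text
pos [0.6   0.206 0.084] hd 88.2 move [-0.086 -0.017  1.46 ] spin 0.004 F [-0.696  0.58  -0.174] op 0.4991120942959964 16.7167
120 84,146 92,147 90,142 91,143 91,146 88,148 83,148 74,166 81,174 80,176 80,172 78,161 90,159 86,160
130 76,144 92,139 90,145 91,146 88,150 78,148 93,142 85,150 84,179 79,177 86,167 85,156 94,160 90,162
140 88,93 81,98 92,97 83,104 112,100 113,140 110,179 116,196 112,195 80,173 90,164 89,161 88,162 92,161
150 75,102 76,97 73,102 83,104 103,99 130,124 120,163 125,180 118,195 87,167 98,169 99,167 91,159 101,162
160 90,99 85,96 93,102 92,100 104,93 114,139 112,177 115,190 118,195 87,162 87,167 104,164 93,150 83,153
170 88,102 89,100 87,100 97,105 101,101 120,127 126,164 118,194 115,199 92,167 86,166 100,163 90,165 100,163
180 86,101 85,99 93,101 110,107 106,94 100,138 108,174 107,195 117,203 93,161 98,159 100,160 93,173 90,172
190 98,99 93,99 86,101 97,105 106,91 104,135 104,174 112,202 114,204 106,157 106,161 106,169 101,174 95,171
200 92,108 93,104 100,107 103,164 113,86 101,131 113,165 106,192 99,194 118,164 113,174 112,178 109,180 110,174
210 102,110 95,113 
[... 731 characters left out ...]
5,255 93,243 132,182 134,169 133,172 139,161
280 91,87 83,160 89,164 80,168 70,157 80,149 10,244 11,242 7,247 102,162 118,162 122,174 133,171 137,177
290 89,154 79,158 75,150 82,156 83,156 56,177 9,242 9,243 9,242 81,152 80,162 100,171 116,176 136,175
300 18,85 9,84 18,84 18,86 6,86 9,255 11,242 11,241 10,240 14,180 19,92 25,90 20,91 14,94
310 9,87 12,83 12,86 12,84 6,83 9,244 10,244 11,242 12,241 10,247 12,86 6,85 18,83 21,86
320 12,85 12,84 6,86 9,86 9,83 11,242 11,239 11,242 11,241 11,242 16,78 9,85 18,87 12,83
330 7,75 17,75 14,89 14,88 15,83 11,238 11,240 12,241 12,238 10,244 12,87 12,87 15,87 12,87
0 [318.833 131.719]
0.03 [319.042 176.965]
0.06 [319.258 223.785]
0.09 [319.481 272.403]
```

Emit:
{"api": "drive_tool", "payload": {
  "rows": [
    [0, 0, 0, 0.5, 0],
    [0, 0, 0, 1, 0],
    [0, 0, 0, 1.45, 0],
    [-0.3, 0, 0, 1.45, 0],
    [-0.6, 0, 0, 1.45, 0],
    [-1, 0, 0, 1.45, 0],
    [-1, 0, 0, 1.45, 0],
    [-1, 0, 0, 1.45, 0]
  ],
  "squeeze": 120
}}

```text
clock: 17.43
tool_pos: [0.6005, 0.2064, 0.0484]
tcp_rot: [2.255, 2.187, 0.001]
contact_force: [0.4, 0.5, -0.9]
opening: 0.193
gripper_force: 117.1
```

Emit:
{"api": "drive_tool", "payload": {
  "rows": [
    [-1, 0, 0, 0, 0],
    [-1, 0, 0, 0, 0]
  ]
}}

```text
clock: 17.6
tool_pos: [0.6004, 0.2063, 0.0483]
tcp_rot: [2.255, 2.187, 0.001]
contact_force: [0.7, 0.6, -0.9]
opening: 0.193
gripper_force: 117.1
```

Run:
```python
from h import *
print(arm.state()['ft_torque'],arm.state()['gripper_force']);to([.6,.204,.048],88)
```

```text
[-0.008 -0.014  0.033] 117.1234283130616
pos [0.6   0.206 0.048] hd 88.23 move [-0.092 -0.012  0.014] spin 0.004 F [ 0.738  0.614 -0.912] op 0.1927460297801714 17.6
```

Emit:
{"api": "drive_tool", "payload": {
  "rows": [
    [-1, 0, 0, -0.3, 0],
    [-1, 0, 0, -0.6, 0],
    [-1, -0.1, 0, -1, 0],
    [-1, -0.25, 0, -1.4, 0],
    [-1, -0.45, 0, -1.8, 0],
    [-1, -0.7, 0, -2.2, 0],
    [-1, -0.7, 0, -2.2, 0],
    [-1, -0.7, 0, -2.2, 0]
  ]
}}

```text
clock: 18.27
tool_pos: [0.6005, 0.188, 0.1041]
tcp_rot: [2.256, 2.184, 0.003]
contact_force: [-0.4, 0.3, -0.8]
opening: 0.184
gripper_force: 136.4
```

```bash
cat > lid.py <<'E'
from h import *
h=np.array([-.0748,-.9972,0]); hin=np.array([.5985,.1345,.076])+.15*h; by=np.array([.9972,-.0748,0])
def angle():
    "cover angle: hinge-side fixed; find near front corner by bright-lid silhouette vs predicted side edge of the plate"
    S=grab('scene'); p=S['pixels'].astype(float)
    ref=cv2.imread('pics/s4.png')[231-5:231+6,306-5:306+6]
    g=cv2.cvtColor(S['pixels'],cv2.COLOR_BGR2GRAY).astype(float)
    print('F',arm.state()['contact_force'],'op',arm.state()['opening'],'grip',arm.state()['gripper_force'])
    for t in np.arange(0,2.0,.1):
        e=hin+.15*(-h*np.cos(t)+np.array([0,0,np.sin(t)]))
        # gradient across near side edge and along front edge, several samples
        n=np.array([0,0,np.cos(t)])+h*0-(-h)*np.sin(t)
        a=[];
        for k in(-.1,-.08,-.06,.06,.08,.1):
            rad=(-h*np.cos(t)+np.array([0,0,np.sin(t)]))
            i=proj(S,e+k*by-.008*rad+.004*n); o=proj(S,e+k*by+.006*rad+.004*n)
            s=lambda q:cv2.getRectSubPix(cv2.cvtColor(S['pixels'],cv2.COLOR_BGR2GRAY),(1,1),tuple(map(float,q)))[0,0]
            a.append(f'{s(i)}>{s(o)}')
        print(round(t,1),' '.join(a))
E
python3 - <<'E'
from lid import *
angle(); to([.6,.2,.1],88)
E
```

```text
F [-0.037  0.346 -1.064] op 0.1865913957340855 grip 134.1626984175673
0.0 157>94 153>91 153>90 101>101 101>48 32>36
0.1 152>137 154>148 155>148 101>142 86>35 32>36
0.2 153>170 153>150 104>106 99>57 95>35 27>59
0.3 153>153 198>146 196>107 200>57 198>32 114>87
0.4 193>177 191>155 191>168 190>179 189>74 185>138
0.5 189>191 191>190 189>190 188>189 191>188 43>84
0.6 190>189 189>190 188>190 190>192 32>41 145>185
0.7 190>187 190>187 190>187 59>35 39>138 176>226
0.8 190>190 189>191 190>190 143>77 143>132 150>129
0.9 185>188 185>188 185>189 147>145 144>150 143>138
1.0 187>187 188>188 189>189 143>144 152>132 140>167
1.1 191>190 190>191 175>174 148>148 150>140 139>148
1.2 131>134 142>145 143>147 140>148 138>117 117>116
1.3 137>146 143>143 144>146 140>146 137>143 136>133
1.4 120>142 135>137 143>144 139>145 116>183 182>180
1.5 113>136 132>134 141>139 143>138 122>184 184>180
1.6 124>132 130>131 135>132 148>141 129>183 183>180
1.7 129>138 132>137 137>142 152>142 128>180 182>181
1.8 144>140 137>136 141>144 159>149 139>160 180>180
1.9 139>193 139>137 142>149 155>155 146>128 168>181
pos [0.6   0.189 0.104] hd 88.2 move [ 0.458 -0.02   0.147] spin 0.003 F [-0.037  0.346 -1.064] op 0.1865913957340855 18.3167
```

Emit:
{"api": "drive_tool", "payload": {
  "rows": [
    [-1, 0.1, 0, -0.2, 0],
    [-1, 0.1, 0, -0.4, 0],
    [-1, 0.1, 0, -0.6, 0],
    [-1, 0.1, 0, -0.8, 0],
    [-1, 0, 0, -1, 0],
    [-1, -0.1, 0, -1.2, 0],
    [-1, -0.2, 0, -1.4, 0],
    [-1, -0.2, 0, -1.4, 0]
  ]
}}

```text
clock: 18.98
tool_pos: [0.6002, 0.1828, 0.1392]
tcp_rot: [2.256, 2.185, 0.001]
contact_force: [0.1, 0.1, -0.7]
opening: 0.186
gripper_force: 218.9
```

Run:
```python
from lid import *
angle(); to([.6,.2,.1],88)
W=grab('wrist');g=cv2.cvtColor(W['pixels'],cv2.COLOR_BGR2HSV)
for v in range(60,340,10): print(v,' '.join('%d,%d'%(g[v,u,1],g[v,u,2]) for u in range(296,350,6)))
```

```text
F [-0.835  0.297  0.359] op 0.183309050945987 grip 220.45177890686318
0.0 157>93 152>90 152>94 101>92 100>53 112>37
0.1 152>137 153>148 155>147 99>135 99>36 36>36
0.2 152>170 153>149 104>105 99>101 95>54 31>37
0.3 153>153 191>145 190>107 189>120 191>34 23>37
0.4 183>163 189>136 189>151 188>165 188>27 99>35
0.5 188>189 189>189 188>188 187>188 189>129 41>37
0.6 189>188 188>188 187>187 187>189 29>38 144>176
0.7 187>186 188>186 188>185 62>33 38>137 175>226
0.8 188>188 188>189 188>189 142>77 142>131 149>129
0.9 183>187 184>187 185>187 148>145 143>149 142>137
1.0 186>187 188>187 188>187 142>144 150>132 139>166
1.1 189>189 189>189 172>169 147>147 148>139 140>147
1.2 130>133 141>145 142>145 139>147 138>116 117>115
1.3 136>145 142>143 144>145 139>146 136>142 136>132
1.4 119>141 134>137 142>144 138>145 116>182 181>179
1.5 111>135 131>134 140>138 141>137 121>183 183>179
1.6 122>132 130>130 134>130 147>140 128>182 182>179
1.7 129>137 131>136 136>142 152>142 127>180 181>181
1.8 142>139 138>135 140>143 158>148 139>159 180>178
1.9 138>192 138>136 142>147 154>155 146>127 167>180
pos [0.6   0.183 0.1
[... 1349 characters left out ...]
95,150 99,152 100,163 100,202
240 94,98 101,109 106,164 111,186 109,189 106,195 103,189 112,184 103,190
250 106,89 119,105 113,122 113,136 110,156 109,173 111,183 116,182 111,175
260 101,83 109,91 120,102 116,121 118,132 118,156 113,162 112,162 106,169
270 2,130 112,89 113,104 112,127 114,143 114,154 113,170 116,167 8,136
280 23,22 112,93 109,96 107,93 113,99 117,152 122,92 97,79 39,26
290 38,27 26,29 103,94 105,97 104,96 103,89 100,94 0,25 29,26
300 9,28 44,29 119,88 103,102 109,96 106,99 106,89 32,24 0,25
310 21,24 12,65 100,197 113,111 111,142 115,162 85,253 7,69 26,29
320 19,66 14,166 19,171 19,175 21,168 20,170 22,165 19,110 19,67
330 15,50 11,165 7,39 128,14 24,21 45,17 8,99 2,103 4,65
```

The cover is open about 0.4 rad, but the spatula pivots too freely in the grip to lift it further; the butt's end face shows at rows 200–235. The front edge is now high enough for the closed fingers to push the cover over. I'll back the blade out and lay the spatula down first.

Emit:
{"api": "drive_tool", "payload": {
  "rows": [
    [-1, 0.4, 0, 0, 0],
    [-1, 0.9, 0, 0, 0],
    [-1, 1.5, 0, 0, 0],
    [-1, 2.1, 0, 0, 0],
    [-1, 2.7, 0, 0, 0],
    [-1, 3.4, 0, 0, 0],
    [-1, 4.2, 0, 0, 0],
    [-1, 5, 0, 0, 0]
  ],
  "squeeze": 80
}}

```text
clock: 19.75
tool_pos: [0.6028, 0.3122, 0.138]
tcp_rot: [-2.253, -2.188, -0.002]
contact_force: [0.7, -0.3, 0.1]
opening: 0.186
gripper_force: 224.4
```

Run:
```python
from lid import *
to([.51,.36,.12],86)
S=grab('scene','s10.png'); W=grab('wrist','w10.png'); h=cv2.cvtColor(S['pixels'],cv2.COLOR_BGR2HSV)
n,l,st,c=cv2.connectedComponentsWithStats(((h[...,1]<45)&(h[...,2]>140)).astype(np.uint8))
for i in range(1,n):
    if 12<st[i,4]<3000 and 200<c[i,0]<330 and 150<c[i,1]<300: print('wh',st[i],c[i])
n,l,st,c=cv2.connectedComponentsWithStats((h[...,2]<40).astype(np.uint8))
for i in range(1,n):
    if 8<st[i,4]<3000 and 200<c[i,0]<330 and 150<c[i,1]<300: print('bk',st[i],c[i])
t=np.array(arm.state()['tool_pos'])-[0,0,.006]
for p in (-1.4,-1.1,-.8,-.5,-.2,.1,.4): print(p,[proj(S,t+s*np.array([-.06*np.cos(p),-np.cos(p),np.sin(p)])).round(0) for s in(-.07,.02,.1,.116)])
```

```text
pos [0.603 0.312 0.138] hd 88.32 move [ 1.8   -3.767  0.723] spin 0.041 F [ 0.658 -0.331  0.085] op 0.18624603583220126 19.75
wh [228 161  39  34 859] [246.279 175.341]
wh [235 211  23   8 143] [246.434 214.203]
wh [314 256  13   9  50] [320.36 259.8 ]
bk [285 150  12   6  29] [291.345 153.31 ]
bk [221 166   8  25  94] [225.064 179.128]
bk [221 192   5  13  17] [223.647 197.529]
bk [213 197   5   8  18] [214.389 201.667]
bk [217 212   8   9  25] [220.28 215.92]
bk [258 213   7   6  30] [261.1   215.767]
bk [320 217   9   3  17] [324.    217.529]
bk [322 221   6   4  19] [324.105 222.579]
-1.4 [array([209., 196.]), array([221., 218.]), array([231., 236.]), array([233., 240.])]
-1.1 [array([201., 200.]), array([223., 217.]), array([241., 230.]), array([245., 233.])]
-0.8 [array([194., 206.]), array([225., 215.]), array([250., 223.]), array([255., 224.])]
-0.5 [array([190., 213.]), array([226., 214.]), array([256., 215.]), array([262., 215.])]
-0.2 [array([189., 219.]), array([227., 212.]), array([259., 206.]), array([265., 205.])]
0.1 [array([190., 225.]), array([227., 210.]), array([259., 198.]), array([265., 195.])]
0.4 [array([194., 229.]), array([226., 209.]), array([255., 191.]), array([260., 187.])]
```

Emit:
{"api": "drive_tool", "payload": {
  "rows": [
    [-1, 0.6, -1.2, 0, 0],
    [-1, 1.2, -2.4, 0, 0],
    [-1, 1.8, -3.5, 0, 0],
    [-1, 1.8, -3.7, 0.5, 0],
    [-1, 1.8, -3.7, 1.5, 0],
    [-1, 1.8, -3.7, 2.4, 0],
    [-1, 1.8, -3.7, 2.9, 0],
    [-1, 1.8, -3.7, 3.2, 0]
  ],
  "squeeze": 40
}}

```text
clock: 20.52
tool_pos: [0.5128, 0.3594, 0.0582]
tcp_rot: [2.251, 2.192, 0.005]
contact_force: [2.7, 2.3, 11.3]
opening: 0.192
gripper_force: 238.7
```

Emit:
{"api": "drive_tool", "payload": {
  "rows": [
    [-1, 0, 0, 0.2, 0],
    [-1, 0, 0, 0.5, 0],
    [-1, 0, 0, 0.8, 0],
    [-1, 0, 0, 1.1, 0],
    [-1, 0, 0, 1.16, 0],
    [-1, 0, 0, 1.16, 0],
    [-1, 0, 0, 1.16, 0]
  ],
  "squeeze": 20
}}

```text
clock: 21.1
tool_pos: [0.5141, 0.3632, 0.0317]
tcp_rot: [-2.25, -2.189, -0.016]
contact_force: [1.1, 6.6, 9.0]
opening: 0.199
gripper_force: 145.0
```

Emit:
{"api": "drive_tool", "payload": {
  "rows": [
    [-0.5, 0, 0, 0, 0],
    [-0.4, 0, 0, 0, 0],
    [-0.2, 0, 0, 0, 0],
    [0, 0, 0, 0, 0],
    [0, 0, 0, 0, 0],
    [0, 0, 0, -0.5, 0],
    [0, 0, 0, -1.5, 0],
    [0, 0, 0, -3, 0]
  ]
}}

```text
clock: 21.77
tool_pos: [0.5105, 0.3547, 0.1026]
tcp_rot: [-2.255, -2.187, 0.011]
contact_force: [0.7, 0.4, -0.1]
opening: 0.501
gripper_force: 0.0
```

Emit:
{"api": "drive_tool", "payload": {
  "rows": [
    [0, 0, 0, -1.5, 0],
    [-0.5, 0, 0, -3, 0],
    [-1, 0, 1, -4, 0],
    [-1, 0, 2, -4, 0],
    [-1, 0, 3, -4, 0],
    [-1, 0, 3.5, -4, 0],
    [-1, 0, 3.5, -4, 0]
  ],
  "squeeze": 60
}}

```text
clock: 22.35
tool_pos: [0.6038, 0.3519, 0.205]
tcp_rot: [2.259, 2.18, 0.004]
contact_force: [-0.5, -0.5, -0.2]
opening: -0.004
gripper_force: 0.0
```

Run:
```python
from lid import *
to([.606,.23,.12],85.9)
W=grab('wrist','w11.png')
h=cv2.cvtColor(W['pixels'],cv2.COLOR_BGR2HSV)
for nm,m in(('wh',(h[...,1]<40)&(h[...,2]>190)),('bk',h[...,2]<45)):
    n,l,st,c=cv2.connectedComponentsWithStats(m.astype(np.uint8))
    for i in range(1,n):
        p=plane(W,*c[i],.009)
        if 40<st[i,4]<4000 and .42<p[0]<.65 and .15<p[1]<.45: print(nm,st[i],c[i].round(),p)
print('exp tip',proj(W,[.508,.24,.0085]),'butt',proj(W,[.516,.43,.0085]))
```

```text
pos [0.604 0.352 0.205] hd 87.94 move [-4.871  0.254  3.399] spin 0.036 F [-0.459 -0.458 -0.159] op -0.004002066497869289 22.35
wh [326  95  11  12 114] [331. 100.] [0.619 0.44  0.009]
wh [151 129  14   6  43] [157. 131.] [0.431 0.415 0.009]
wh [235 207  19  52 775] [243. 235.] [0.509 0.29  0.009]
bk [335 247  13  13 129] [340. 253.] [0.626 0.262 0.009]
bk [237 260  17  16 243] [245. 267.] [0.506 0.246 0.009]
exp tip [247.092 271.5  ] butt [234.65 114.51]
```

The spatula lies flat on the table, tip at about y=0.24. Now I'll fold the cover with the closed fingertips against its front edge.

Emit:
{"api": "drive_tool", "payload": {
  "rows": [
    [-1, -1.2, 0, 0, 0.036],
    [-1, -2.6, 0, 0.5, 0.036],
    [-1, -4, 0.1, 1, 0.036],
    [-1, -5.4, 0.1, 1.5, 0.036],
    [-1, -6.6, 0.1, 2, 0.036],
    [-1, -7.2, 0.1, 2.4, 0.036],
    [-1, -7.2, 0.1, 2.4, 0.036],
    [-1, -7.2, 0.1, 2.4, 0.036]
  ]
}}

```text
clock: 23.07
tool_pos: [0.5956, 0.1745, 0.1438]
tcp_rot: [-2.293, -2.145, 0.001]
contact_force: [1.0, 1.0, 0.4]
opening: -0.001
gripper_force: 0.0
```

Run:
```python
from lid import *
to([.601,.134,.145],85.9); angle()
```

```text
pos [0.596 0.174 0.144] hd 86.16 move [-1.6    0.324 -0.049] spin 0.005 F [1.044 0.96  0.436] op -0.001135066377424214 23.0667
F [-0.056  0.679  0.432] op -0.003242649471881378 grip 0.0
0.0 157>93 152>92 152>95 101>87 73>81 39>41
0.1 152>137 153>148 156>161 100>80 68>75 37>37
0.2 152>169 153>149 104>104 99>39 86>38 36>38
0.3 153>152 191>145 191>107 189>44 142>36 35>38
0.4 183>163 189>136 188>135 188>144 48>35 34>36
0.5 188>189 189>190 188>189 187>86 146>34 31>68
0.6 188>188 188>188 187>188 188>188 32>29 135>72
0.7 187>186 187>186 188>186 62>33 39>138 175>169
0.8 188>188 188>189 188>188 142>74 142>131 149>129
0.9 183>187 184>187 185>187 146>144 144>149 141>137
1.0 187>186 187>186 187>188 142>144 150>132 138>166
1.1 189>189 189>190 172>169 147>148 148>139 140>147
1.2 130>133 142>144 142>146 139>147 138>116 116>115
1.3 137>145 142>142 143>146 139>146 137>143 135>132
1.4 119>142 133>136 142>144 137>145 115>181 180>180
1.5 112>135 131>133 140>138 142>138 121>183 182>178
1.6 122>131 130>130 134>130 147>140 129>182 182>179
1.7 128>138 131>136 137>142 151>142 127>179 181>180
1.8 142>139 137>135 140>142 159>148 138>159 180>179
1.9 138>192 137>136 141>147 153>155 146>128 167>180
```

Emit:
{"api": "drive_tool", "payload": {
  "rows": [
    [-1, -0.8, 0.2, 0, 0],
    [-1, -1.4, 0.2, 0, 0],
    [-1, -1.6, 0.2, -0.05, 0],
    [-1, -1.75, 0.2, -0.2, 0],
    [-1, -2, 0.2, -0.7, 0],
    [-1, -2.35, 0.2, -1.25, 0],
    [-1, -2.7, 0.2, -1.7, 0],
    [-1, -3.1, 0.2, -2.1, 0]
  ]
}}

```text
clock: 23.78
tool_pos: [0.5959, 0.0971, 0.1987]
tcp_rot: [-2.293, -2.146, -0.002]
contact_force: [-2.4, 3.7, 0.9]
opening: -0.002
gripper_force: 1.9
```

Run:
```python
from lid import *
to([.601,.134,.145],85.9); print(arm.state()['ft_torque']); angle()
```

```text
pos [0.596 0.097 0.199] hd 86.23 move [1.483 0.107 2.15 ] spin 0.006 F [-2.44   3.707  0.854] op -0.0024933793801754974 23.7833
[ 0.865  0.452 -0.007]
F [-2.276  2.102  2.996] op -0.0012274472755742514 grip 1.8826360814273357
0.0 154>92 150>91 150>93 99>98 98>98 128>127
0.1 150>135 151>145 153>159 98>138 98>132 50>141
0.2 150>168 151>147 102>103 99>97 95>136 142>144
0.3 151>150 155>143 105>105 112>118 135>126 33>102
0.4 152>151 102>104 128>103 139>135 83>66 31>24
0.5 108>139 111>126 22>129 106>85 28>30 41>51
0.6 102>104 125>26 55>41 37>28 36>39 142>182
0.7 103>102 121>110 103>53 37>35 39>135 143>223
0.8 130>125 119>126 120>126 32>34 43>35 37>34
0.9 155>152 155>153 153>155 40>32 35>36 35>38
1.0 155>155 154>155 154>154 36>37 37>38 36>37
1.1 154>154 154>154 155>153 137>35 36>37 36>38
1.2 128>131 140>143 141>144 138>43 31>34 35>68
1.3 134>143 140>139 141>143 137>144 136>135 35>33
1.4 117>139 131>135 140>141 135>142 113>179 179>178
1.5 110>133 129>131 138>136 140>135 119>181 181>177
1.6 120>129 127>129 132>127 145>139 126>180 180>177
1.7 127>135 130>135 134>140 150>139 124>177 179>178
1.8 140>138 135>133 138>141 156>146 138>157 178>177
1.9 135>190 136>134 139>145 152>153 144>126 165>178
```

Emit:
{"api": "drive_tool", "payload": {
  "rows": [
    [-1, -0.5, 0, -0.4, 0],
    [-1, -0.95, 0, -0.75, 0],
    [-1, -1.45, 0, -1.05, 0],
    [-1, -2, 0, -1.3, 0],
    [-1, -2.6, 0, -1.5, 0],
    [-1, -3.15, 0, -1.6, 0],
    [-1, -3.7, 0, -1.6, 0],
    [-1, -4.3, 0, -1.6, 0]
  ]
}}

```text
clock: 24.5
tool_pos: [0.5897, -0.0124, 0.2374]
tcp_rot: [2.294, 2.145, 0.002]
contact_force: [0.4, 0.8, 0.1]
opening: 0.003
gripper_force: 0.7
```

Emit:
{"api": "drive_tool", "payload": {
  "rows": [
    [-1, -0.5, 0, 0.1, 0],
    [-1, -1, 0, 0.2, 0],
    [-1, -1.5, 0, 0.3, 0],
    [-1, -1.9, 0, 0.4, 0],
    [-1, -2.1, 0, 0.4, 0],
    [-1, -2.1, 0, 0.4, 0]
  ]
}}

```text
clock: 25.0
tool_pos: [0.5868, -0.0515, 0.2285]
tcp_rot: [-2.282, -2.146, -0.021]
contact_force: [-2.8, 18.5, 9.8]
opening: -0.004
gripper_force: 10.4
```

Run:
```python
from lid import *
to([.601,.134,.145],85.9); print(arm.state()['ft_torque']); angle()
```

```text
pos [ 0.587 -0.052  0.228] hd 86.49 move [7.386 0.104 3.461] spin 0.01 F [-2.762 18.501  9.835] op -0.0036290630189705657 25.0
[ 4.131  0.592 -0.033]
F [-1.831 19.218  9.828] op 0.002201344603671016 grip 10.30810184776783
0.0 150>88 145>86 145>90 94>95 93>94 123>123
0.1 144>129 145>140 147>154 95>132 93>127 47>136
0.2 144>161 145>142 99>98 94>92 90>131 137>139
0.3 145>146 149>137 100>100 106>113 130>120 30>98
0.4 146>146 98>100 124>100 133>130 79>64 29>23
0.5 104>134 106>121 20>124 101>81 26>28 39>48
0.6 98>99 121>25 52>39 35>25 36>36 137>176
0.7 99>97 99>105 98>50 56>34 35>130 167>218
0.8 99>98 99>99 100>100 134>71 135>124 142>121
0.9 99>100 101>99 101>92 140>137 136>142 134>129
1.0 85>75 77>74 75>78 134>136 143>125 132>158
1.1 118>100 135>124 153>135 139>141 141>132 131>140
1.2 156>155 156>156 156>156 132>140 130>109 110>108
1.3 154>154 154>154 154>154 132>138 129>134 128>125
1.4 157>157 157>157 157>157 130>137 109>174 172>172
1.5 157>157 158>157 157>157 134>130 114>175 175>171
1.6 151>123 124>124 149>43 152>137 121>174 174>171
1.7 123>130 136>123 106>124 146>160 132>171 173>172
1.8 124>123 127>125 124>127 163>39 157>175 169>171
1.9 131>184 125>130 128>140 40>33 37>35 177>35
```

The cover is at its end stop. I'll back off, rise and look into the box.

Emit:
{"api": "drive_tool", "payload": {
  "rows": [
    [-1, 0.4, 0, 0, 0],
    [-1, 1, 0, -0.5, 0],
    [-0.5, 1.5, 0, -1.5, 0],
    [0, 2, 0, -2.5, 0],
    [0.2, 2, 0, -3, 0],
    [0.2, 2, 0, -3, 0],
    [0.2, 2, 0, -3, 0]
  ]
}}

```text
clock: 25.63
tool_pos: [0.5892, -0.0152, 0.3018]
tcp_rot: [2.295, 2.143, -0.001]
contact_force: [-0.2, 0.2, -0.4]
opening: 0.598
gripper_force: 0.0
```

```bash
cat > kn.py <<'E'
from h import *
def knobs(W,z=.0515):
    h=cv2.cvtColor(W['pixels'],cv2.COLOR_BGR2HSV)
    m=cv2.morphologyEx((h[...,2]<62).astype(np.uint8),cv2.MORPH_OPEN,np.ones((3,3)))
    n,l,st,c=cv2.connectedComponentsWithStats(m)
    for i in range(1,n):
        p=plane(W,*c[i],z)
        if st[i,4]>60 and .48<p[0]<.72 and -.03<p[1]<.15: print('blob',st[i],c[i].round(1),p)
    for p in([.641,.056,z],[.545,.063,z]):
        u,v=proj(W,p); print('cand',u.round(1),v.round(1)); u,v=int(u),int(v)
        print(h[max(v-40,0):v+41:5,max(u-60,0):u+61:5,2])
E
python3 - <<'E'
from kn import *
to([.593,.0,.3],85.9); W=grab('wrist','w12.png'); knobs(W)
E
```

```text
pos [ 0.589 -0.015  0.302] hd 86.08 move [0.618 0.11  0.07 ] spin 0.003 F [-0.228  0.159 -0.355] op 0.5982461363971865 25.6333
blob [ 234   47  181  125 3234] [356.2  78.3] [0.641 0.098 0.051]
blob [273 103  24  24 471] [284.4 114.4] [0.55  0.062 0.051]
blob [350 109  16  13 164] [357.6 114.9] [0.642 0.055 0.051]
cand 357.1 114.5
[[151 152 149 154 107 142 150 103 101 106 103 106 106 105 105 106 103 103
  103 107  64  60  57  60 178]
 [155 152 152 156 101 158 158 100 108 106 103 107 104 104 105 104 101 104
  107 103  58  59  53  75 180]
 [154 152 150 154 152 153 157 103 104 103 104 103 105 102 105 106 105 105
  101 102  56  61  56 112 178]
 [158 150 154 150 155 154 156 103 103 101 107 105 105 102 104 102 105 105
  106 106  55  56  57 151 179]
 [155 149 156 153 154 150 152 103 104 102 101 107 108 104 106 105 107 106
  103 103  60  60  56 156 110]
 [154 157 151 153 155 151 161 101 104 105 102 104 103 102 102 103 108 102
  106 102  55  59  54 169 107]
 [191 153 153 154 152 154 157  99 101 104 128 127 127 126 127 102 104 103
  105 105  55  59  60 172 105]
 [200 153 154 151 151 155 157 103
[... 2120 characters left out ...]
02 104 105  98  26  38  26 196 196 155
  141 100  99 101  99 101 102]
 [106 106 110 140 126 125  99 103 102 105 157 159 137 155 156 153 154 151
  155 153 154 154 104  99 102]
 [102 111 108 134 124 125 121 163 159 157 154 157 158 154 156 156 156 152
  153 156 155 152  97  98 100]
 [101 103 103 131 123 123 122 158 162 159 158 155 156 157 155 153 155 154
  154 153 155 155 145 100 105]
 [100 105 102 100 126 123 123 161 159 159 157 159 154 158 153 154 155 153
  154 154 156 153 121  99 103]
 [103 111 108 106 123 125 125 161 161 157 158 160 158 156 156 153 155 153
  153 156 155 154 103 101 103]
 [110 104 114 111 131 126 122 161 158 160 158 155 156 158 157 158 156 155
  157 153 150 154  98 103 102]]
```

The large knob is the 24 px blob at (284,114), about (0.550, 0.062). The small one is at (358,115). I'll move over the large knob and triangulate from a second wrist pose.

Emit:
{"api": "drive_tool", "payload": {
  "rows": [
    [0.2, 1, -0.5, 0, 0],
    [0.2, 2, -1, 0.5, 0],
    [0.2, 3.05, -1.3, 1.5, 0],
    [0.2, 3.1, -1.3, 2.5, 0],
    [0.2, 3.1, -1.3, 3.5, 0],
    [0.2, 3.1, -1.3, 4, 0],
    [0.2, 3.1, -1.3, 4, 0],
    [0.2, 3.1, -1.3, 4, 0]
  ]
}}

```text
clock: 26.35
tool_pos: [0.5614, 0.0646, 0.2004]
tcp_rot: [-2.295, -2.143, 0.004]
contact_force: [0.2, 0.8, 0.2]
opening: 0.599
gripper_force: 0.0
```

Run:
```python
from kn import *
W=grab('wrist','w13.png'); to([.55,.062,.0505],85.9)
h=cv2.cvtColor(W['pixels'],cv2.COLOR_BGR2HSV); u,v=proj(W,[.55,.062,.0515]); print(u,v,W['eye'])
u,v=int(u),int(v); print(h[v-50:min(v+50,400):5,u-50:u+50:5,2])
T=grab('top','t13.png'); S=grab('scene','s13.png')
for I in(S,T):
    a,b=proj(I,[.55,.062,.0515]).round().astype(int); print(a,b); print(I['pixels'][b-8:b+9,a-10:a+11].mean(2).astype(int))
```

```text
pos [0.562 0.065 0.202] hd 86.08 move [-0.155 -0.482  6.043] spin 0.003 F [0.574 0.432 0.589] op 0.6005467008621734 26.4
309.0123726597547 196.89207290917003 [0.567 0.139 0.318]
[[136 168 166 165 165 165 165 164 164 165 164 162 161 168 165 163 164 168
  165 167]
 [135 171 170 169 165 165 164 167 165 165 165 164 164 165 164 163 165 165
  164 165]
 [140 168 168 168 168 166 166 166 165 164 166 162 162 166 164 165 166 164
  168 164]
 [138 167 166 167 168 167 166 167 165 166 166 162 162 165 164 168 165 168
  165 164]
 [137 159 170 169 169 171 164 166 168 168 168 166 167 166 166 164 166 166
  165 168]
 [138 155 168 167 169 173 166 127 210 206 208 206 208 205 163 167 167 165
  165 171]
 [138 154 169 172 172 165 164 112 209 210 211 210 207 209 165 167 165 164
  167 167]
 [138  81 109 112 109 145 108 110  96 103  36 104 171 204 164 165 164 163
  164 165]
 [136  78 115 110 111 111 110 110  35  37  37  38  37 210 164 168 167 167
  108 105]
 [135  66 112 113 112 113 111  57  36  42  36  38  36 131 164 164 104 107
  108 112]
 [137  68 114 113 113 111 110  31  37  37  38  34  36 113 169 164 109 11
[... 3122 characters left out ...]
9 130 119  80  41  58  70  73  57  33  18  21  34  35  36  41
   44  45  55]
 [130 130 126 122 114  86  48  61  69  68  49  28  31  26  27  29  39  40
   36  43  46]
 [126 130 133 117  97  68  60  62  71  68  60  48  49  45  39  41  29  23
   37  37  45]
 [126 128 128 110  70  46  48  64  73  70  60  44  55  69 110 103  62  34
   32  36  45]
 [128 128 128  99  41  26  41  56  69  68  52  29  42  92 142 130  72  38
   33  37  43]
 [126 130 123  80  36  28  49  60  62  60  44  26  30  95 142 133  85  53
   37  27  40]
 [126 125 115  74  31  22  49  64  65  66  48  34  38  87 145 135 115  88
   56  37  26]
 [128 129 125  93  45  33  45  59  53  61  47  30  37  83 115 126 131 123
   92  50  35]]
```

Run:
```python
from kn import *
W=grab('wrist'); h=cv2.cvtColor(W['pixels'],cv2.COLOR_BGR2HSV)
m=cv2.morphologyEx((h[...,2]<62).astype(np.uint8),cv2.MORPH_OPEN,np.ones((5,5)))
n,l,st,c=cv2.connectedComponentsWithStats(m)
i=l[195,309]; print(st[i],c[i])
u,v=st[i,0]+st[i,2]/2-.5,st[i,1]+st[i,3]/2-.5
for z in(.0445,.0515): print(plane(W,u,v,z))
# first wrist view pose: same rotation, eye shifted by tcp motion (tcp then .5892,-.0152,.3018)
W1=dict(W); W1['eye']=np.array(W['eye'])+np.array([.5892,-.0152,.3018])-arm.state()['tool_pos']
print('tri',tri((W,u,v),(W1,284.4,114.5)))
g=cv2.cvtColor(cv2.imread('pics/s13.png'),cv2.COLOR_BGR2GRAY); print('tri scene',tri((W,u,v),(grab('scene'),324.5,214)))
to([.55,.062,.0505],85.9)
```

```text
[292 182  29  28 680] [306.265 195.432]
[0.549 0.062 0.044]
[0.549 0.064 0.051]
tri (array([0.549, 0.063, 0.046]), np.float64(0.0005407889912228722))
tri scene (array([0.549, 0.063, 0.046]), np.float64(0.0008169287962966117))
pos [0.563 0.066 0.203] hd 86.12 move [-0.187 -0.517  6.09 ] spin 0.004 F [-0.115  0.088 -1.119] op 0.5987058694049038 26.6
```

Emit:
{"api": "drive_tool", "payload": {
  "rows": [
    [0.2, -0.16, -0.55, 0, 0],
    [0.2, -0.16, -0.55, 1, 0],
    [0.2, -0.16, -0.55, 2.4, 0],
    [0.2, -0.16, -0.55, 3.6, 0],
    [0.2, -0.16, -0.55, 4.5, 0],
    [0.2, -0.16, -0.55, 5.3, 0],
    [0.2, -0.16, -0.55, 6, 0],
    [0.2, -0.16, -0.55, 6, 0]
  ],
  "squeeze": 60
}}

```text
clock: 27.27
tool_pos: [0.5516, 0.0638, 0.0518]
tcp_rot: [2.293, 2.144, 0.008]
contact_force: [0.7, 0.3, -0.7]
opening: 0.603
gripper_force: 0.0
```

Emit:
{"api": "drive_tool", "payload": {
  "rows": [
    [0.2, 0, 0, 0, 0],
    [-0.1, 0, 0, 0, 0],
    [-0.3, 0, 0, 0, 0],
    [-0.6, 0, 0, 0, 0],
    [-0.8, 0, 0, 0, 0],
    [-0.8, 0, 0, 0, 0]
  ]
}}

```text
clock: 27.77
tool_pos: [0.5493, 0.0628, 0.0526]
tcp_rot: [2.294, 2.144, 0.004]
contact_force: [1.4, -0.6, 6.3]
opening: 0.341
gripper_force: 59.0
```

Run:
```python
from h import *
to([.549,.063,.053],85.9); print(arm.state()['gripper_force'])
```

```text
pos [0.549 0.063 0.053] hd 86.13 move [ 0.007 -0.011 -0.015] spin 0.004 F [ 1.42  -0.647  6.298] op 0.34079754569949683 27.7667
59.016091637313366
```

Emit:
{"api": "drive_tool", "payload": {
  "rows": [
    [-0.8, 0, 0, -0.1, 0],
    [-0.8, 0, 0, -0.2, 0],
    [-0.8, 0, 0, -0.3, 0],
    [-0.8, 0, 0, -0.4, 0],
    [-0.8, 0, 0, -0.48, 0],
    [-0.8, 0, 0, -0.52, 0],
    [-0.8, 0, 0, -0.56, 0],
    [-0.8, 0, 0, -0.56, 0]
  ],
  "squeeze": 80
}}

```text
clock: 28.43
tool_pos: [0.5492, 0.0628, 0.065]
tcp_rot: [2.295, 2.145, 0.004]
contact_force: [6.8, -0.9, -11.4]
opening: 0.334
gripper_force: 81.3
```

Run:
```python
from h import *
to([.549,.063,.053],85.9); print(arm.state()['gripper_force'])
```

```text
pos [0.549 0.063 0.065] hd 86.14 move [ 0.007 -0.009  0.478] spin 0.004 F [  6.82   -0.851 -11.36 ] op 0.33439897768592397 28.4333
81.26014860346913
```

Emit:
{"api": "drive_tool", "payload": {
  "rows": [
    [-0.8, 0, 0, -0.06, 0],
    [-0.8, 0, 0, -0.12, 0],
    [-0.8, 0, 0, -0.12, 0]
  ]
}}

```text
clock: 28.68
tool_pos: [0.5492, 0.0628, 0.0653]
tcp_rot: [-2.294, -2.144, -0.005]
contact_force: [12.5, 0.1, -35.7]
opening: 0.335
gripper_force: 83.8
```

Run:
```python
from h import *
to([.549,.063,.053],85.9); print(arm.state()['gripper_force'])
S=grab('scene'); g=cv2.cvtColor(S['pixels'],cv2.COLOR_BGR2GRAY)
```

```text
pos [0.549 0.063 0.065] hd 86.13 move [ 0.007 -0.009  0.49 ] spin 0.004 F [ 12.458   0.071 -35.742] op 0.33464765559279686 28.6833
83.76682790927589
```

Emit:
{"api": "drive_tool", "payload": {
  "rows": [
    [-0.8, 0, 0, 0.15, 0],
    [-0.8, 0, 0, 0.3, 0],
    [-0.8, 0, 0, 0.45, 0],
    [-0.8, 0, 0, 0.6, 0],
    [-0.8, 0, 0, 0.7, 0],
    [-0.8, 0, 0, 0.76, 0],
    [-0.8, 0, 0, 0.76, 0]
  ]
}}

```text
clock: 29.32
tool_pos: [0.5492, 0.0629, 0.0526]
tcp_rot: [2.292, 2.143, 0.002]
contact_force: [0.3, -2.5, 23.3]
opening: 0.337
gripper_force: 89.6
```

Run:
```python
from h import *
to([.549,.063,.053],85.9); print(arm.state()['gripper_force'])
```

```text
pos [0.549 0.063 0.053] hd 86.16 move [ 0.004 -0.01  -0.017] spin 0.005 F [ 0.262 -2.498 23.27 ] op 0.3368889894117356 29.3167
89.63738774880767
```

Emit:
{"api": "drive_tool", "payload": {
  "rows": [
    [-0.1, 0, 0, 0, 0],
    [0.2, 0, 0, 0, 0],
    [0.2, 0, 0, 0, 0],
    [0.2, 0, 0, 0, 0],
    [0.2, 0, 0, -0.6, 0],
    [0.2, 0, 0, -1.6, 0],
    [-0.3, 0, 0, -2.4, 0],
    [-1, 0, 0, -2.4, 0]
  ],
  "squeeze": 40
}}

```text
clock: 29.98
tool_pos: [0.5468, 0.0633, 0.1119]
tcp_rot: [2.294, 2.147, -0.0]
contact_force: [1.6, -0.5, 0.2]
opening: 0.33
gripper_force: 0.0
```

Emit:
{"api": "drive_tool", "payload": {
  "rows": [
    [-1, 0, 0, 0, 0],
    [-1, 0, 0, 0, 0],
    [-1, 0, 0, 0.5, 0],
    [-1, 0, 0, 0.8, 0],
    [-1, 0, 0, 1, 0],
    [-1, 0, 0, 1.15, 0],
    [-1, 0, 0, 1.25, 0],
    [-1, 0, 0, 1.25, 0]
  ]
}}

```text
clock: 30.65
tool_pos: [0.5474, 0.0629, 0.0775]
tcp_rot: [-2.294, -2.145, 0.002]
contact_force: [-0.5, -0.4, 0.3]
opening: -0.002
gripper_force: 0.0
```

Run:
```python
from h import *
to([.549,.063,.0765],85.9)
```

```text
pos [0.547 0.063 0.077] hd 86.18 move [0.01  0.065 0.038] spin 0.005 F [-0.536 -0.425  0.307] op -0.0021985290007353114 30.65
```

Emit:
{"api": "drive_tool", "payload": {
  "rows": [
    [-1, 0, 0, 0.06, 0],
    [-1, 0, 0, 0.12, 0],
    [-1, 0, 0, 0.12, 0]
  ]
}}

```text
clock: 30.9
tool_pos: [0.5482, 0.063, 0.0761]
tcp_rot: [2.294, 2.145, 0.0]
contact_force: [-0.7, 0.5, 5.2]
opening: -0.002
gripper_force: 2.5
```

Emit:
{"api": "drive_tool", "payload": {
  "rows": [
    [-1, 0, 0, 0, 0],
    [-1, 0, 0, -1, 0],
    [-1, 0, 0, -2.5, 0],
    [-1, 0, 0, -4, 0],
    [-1, 0.5, 0, -5.5, 0],
    [-1, 1.5, -0.5, -7, 0],
    [-1, 2.5, -0.5, -8, 0],
    [-1, 3, -0.5, -8, 0]
  ]
}}

```text
clock: 31.57
tool_pos: [0.5432, 0.1442, 0.2823]
tcp_rot: [2.288, 2.146, 0.021]
contact_force: [1.9, 0.9, 1.2]
opening: -0.001
gripper_force: 0.0
```

Emit:
{"api": "drive_tool", "payload": {
  "rows": [
    [-1, 1, 0, 0, 0],
    [-1, 2, 0, 0, 0],
    [-1, 3, 0, 0, 0],
    [-1, 3, 0, 0, 0],
    [-1, 3, 0, 0, 0]
  ]
}}

```text
clock: 31.98
tool_pos: [0.545, 0.2153, 0.2751]
tcp_rot: [-2.29, -2.15, -0.001]
contact_force: [0.2, -0.9, 0.0]
opening: 0.002
gripper_force: 0.0
```

Run:
```python
from lid import *
to([.549,.063,.0765],85.9)
S=grab('scene','s20.png');T=grab('top','t20.png');W=grab('wrist','w20.png')
def blob(I,uv,th=60):
    g=cv2.cvtColor(I['pixels'],cv2.COLOR_BGR2HSV)[...,2]; m=(g<th).astype(np.uint8)
    n,l,st,c=cv2.connectedComponentsWithStats(m)
    r=[(np.hypot(*(c[i]-uv)),st[i].tolist(),c[i].round(1)) for i in range(1,n) if st[i,4]>8]
    return min(r,key=lambda q:q[0])
for p in([.549,.063,.05],[.642,.055,.05]):
    a=blob(S,proj(S,p));b=blob(T,proj(T,p)); print(proj(S,p),a,proj(T,p),b,tri((S,*a[2]),(T,*b[2])))
s0=cv2.imread('pics/s13.png'); 
for nm,(u,v) in(('smallknob',proj(S,[.642,.055,.05])),('bigknob',proj(S,[.549,.063,.05]))):
    u,v=int(u),int(v); print(nm,'diff since before pull',cv2.absdiff(s0,S['pixels'])[v-9:v+10,u-10:u+11].mean())
for nm,n0 in(('scene','scene0.png'),('top','top0.png')):
    I=S if nm=='scene' else T; r=cv2.imread('pics/'+n0)
    for b,p in(('pad',[.691,.275,.02]),('pot',[.8,.052,.05]),('brk',[.367,-.2,.05])):
        u,v=proj(I,p).astype(int); print(nm,b,(u,v),cv2.absdiff(r,I['pixels'])[v-9:v+10,u-9:u+10].mean().round(1))
h=cv2.cvtColor(S['pixels'],cv2.COLOR_BGR2HSV)
angle()
```

```text
pos [0.545 0.215 0.275] hd 86.37 move [-6.076  0.547  7.94 ] spin 0.008 F [ 0.16  -0.902  0.013] op 0.0016985005167432716 31.9833
[324.787 212.879] (np.float64(3.6545252148955285), [319, 210, 11, 15, 119], array([324. , 216.4])) [310.545 215.35 ] (np.float64(0.6295859055593768), [307, 211, 9, 10, 67], array([311.2, 215.5])) (array([0.552, 0.062, 0.032]), np.float64(0.0019535251166246347))
[311.072 187.762] (np.float64(6.345602150793178), [307, 187, 6, 14, 66], array([309.6, 193.9])) [313.532 185.632] (np.float64(0.5801853090578006), [311, 183, 6, 7, 32], array([313.8, 186.2])) (array([0.647, 0.055, 0.02 ]), np.float64(0.0024342373747058233))
smallknob diff since before pull 1.8429406850459482
bigknob diff since before pull 1.8780284043441937
scene pad (np.int64(228), np.int64(211)) 13.4
scene pot (np.int64(286), np.int64(150)) 10.2
scene brk (np.int64(451), np.int64(225)) 15.0
top pad (np.int64(244), np.int64(171)) 33.0
top pot (np.int64(315), np.int64(136)) 6.4
top brk (np.int64(396), np.int64(276)) 8.0
F [ 1.06  -0.927 -0.043] op 0.0008330574947449688 grip 0.0
0.0 157>94 151>92 151
[... 275 characters left out ...]
>105 127>26 56>42 37>26 36>40 145>182
0.7 105>102 104>111 105>54 60>37 39>137 174>225
0.8 104>104 106>105 105>106 142>75 142>131 149>128
0.9 106>106 107>106 106>98 147>144 144>149 141>137
1.0 90>79 82>79 80>84 142>144 150>132 138>165
1.1 125>105 142>130 161>142 147>148 148>138 138>147
1.2 163>163 163>164 163>163 139>147 137>116 115>115
1.3 161>161 161>161 161>162 138>146 136>141 135>132
1.4 165>163 163>164 164>164 137>144 115>181 181>179
1.5 164>164 164>164 165>164 141>137 121>183 182>178
1.6 163>165 160>128 156>43 162>142 128>182 182>179
1.7 153>173 161>165 144>166 149>167 137>178 181>180
1.8 166>174 175>175 165>180 166>188 163>190 176>178
1.9 136>192 175>135 182>146 191>154 193>126 193>180
```

Run:
```python
from h import *
for n in('scene','top'):
    I=grab(n);r=cv2.imread(f'pics/{n}0.png')
    for b,p in(('pad',[.691,.275,.03]),('pot',[.8,.052,.06]),('brk',[.367,-.2,.04])):
        u,v=proj(I,p).astype(int); t=r[v-10:v+11,u-10:u+11]; q=cv2.matchTemplate(I['pixels'][v-16:v+17,u-16:u+17],t,cv2.TM_CCOEFF_NORMED); _,m,_,l=cv2.minMaxLoc(q); print(n,b,round(m,2),l[0]-6,l[1]-6)
W=grab('wrist'); h=cv2.cvtColor(W['pixels'],cv2.COLOR_BGR2HSV)
for nm,m in(('wh',(h[...,1]<40)&(h[...,2]>190)),('bk',h[...,2]<45)):
    n,l,st,c=cv2.connectedComponentsWithStats(m.astype(np.uint8))
    for i in range(1,n):
        p=plane(W,*c[i],.009)
        if 40<st[i,4]<4000 and .45<p[0]<.6 and .2<p[1]<.4: print(nm,st[i],p)
print(arm.finish_job())
```

```text
scene pad 1.0 0 0
scene pot 0.96 0 0
scene brk 1.0 0 0
top pad 0.28 -6 -1
top pot 1.0 0 0
top brk 1.0 0 0
wh [280  83  17  57 767] [0.509 0.291 0.009]
bk [282 140  15  18 243] [0.506 0.246 0.009]
the job is handed in; nothing more can be done
None
```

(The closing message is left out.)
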